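# Turn the reagent bottle label up and load it into the analyser

### The job

Roll the brown bottle that lies on the black mat along the mat until its bar-code label faces straight up and leave it lying still there. Then pick it up across its middle, lay it label up in the V-shaped bed of the analyser's pulled-out tray with its cap towards the tray's upright tab, let go of it, and push the tray fully home by the tab. Leave the other things on the bench where they are.

Things in the scene. Friction and masses are not known exactly. Their poses are not given: they have to be found in the camera images.
- bottle: Brown reagent bottle with a white cap, the only one lying on its side, on the mat: 125 mm long, a cylinder 50 mm across and 90 mm long, then a cap 32 mm across. Origin on its axis, halfway along the 125 mm (25 mm above the mat's top); own x axis along it to the cap; middle of the cylinder at x = -17 mm. About 0.25 kg; rolls easily, 10 mm of rolling turns it 0.4 rad.
- label_face (a point): Middle of the paper bar-code label stuck on the bottle's cylinder: 66 mm long, covering 80 degrees of its girth. The point is on the surface, 25 mm from the bottle's axis, 17 mm from its origin towards the base. z points straight out of the label, x along the bottle to the cap. It turns with the bottle; at the start it faces sideways or down.
- cap_end (a point): Centre of the end of the bottle's cap, on its axis, 62.5 mm from its origin.
- mat: Soft black rubber work mat, 340 x 340 mm, 4 mm thick, fixed on the table; the origin is the centre of its underside, x and y along its edges.
- tray (a joint): The white analyser's grey sliding reagent tray: metres pulled out, 0 = fully home in the analyser (hard stop), 0.17 = right out. It starts out and slides stiffly (about 2 N).
- bed (a point): V-shaped bed on the tray for one lying bottle. The point is where the origin of a bottle lying in it comes: 54 mm above the table, 34 mm above the flat tray top (100 mm wide). y runs along the bed, out of the analyser to the upright tab (home is along -y), z up. Bed 137 mm long between end plates whose tops are 10 mm below the point; V rails reach 25 mm to either side, 14 mm below it.
- opening (a point): Middle of the top edge of the opening in the analyser's front face, 105 mm above the table; the opening is 132 mm wide, the face 300 mm wide and 300 mm high. Same axes as the bed: y points straight out of the face, along the tray.
- tab (a point): Middle of the outer face (away from the analyser) of the tray's upright tab, by which it is pushed home: 70 mm wide, 8 mm thick, top edge 70 mm above the table. The point is 57 mm above the table and 125 mm from the bed point along y. Same axes as the bed. At home this face stands 55 mm out from the analyser's face.
- tip_box: Bystander, not to be disturbed: white box of pipette tips with a clear lid, 85 x 120 mm, 63 mm high; the origin is the centre of its underside.
- sanitiser: Bystander, not to be disturbed: clear hand-sanitiser pump bottle standing upright, 64 mm across, 185 mm high; the origin is the centre of its underside.
- cup: Bystander, not to be disturbed: clear plastic sample cup, 64 mm across, 60 mm high; the origin is the centre of its underside.
- jar: Bystander, not to be disturbed: white screw jar, 60 mm across, 62 mm high; the origin is the centre of its underside.
- marker: Bystander, not to be disturbed: marker pen lying on the mat near its left edge, 130 mm long, 15 mm high; the origin is the centre of its underside.

How it is judged (in metres and radians):
On the way, in this order (a step that is already met when the one before it is completed fails the run):
1. the bottle lies still on the mat, its label facing up within 20 degrees (angle between label_face's own z axis and vertical below 0.35 rad and z of bottle in the frame of mat between 0.025 and 0.033 m and x of bottle in the frame of mat between -0.18 and 0.18 m and y of bottle in the frame of mat between -0.18 and 0.18 m and angular speed of bottle below 0.3 rad/s and linear speed of bottle below 0.02 m/s), for 0.2 s.
2. the bottle lies released in the bed of the pulled-out tray, label up, cap towards the tab (x of bottle in the frame of bed between -0.006 and 0.006 m and z of bottle in the frame of bed between -0.006 and 0.006 m and y of bottle in the frame of bed between -0.014 and 0.014 m and y of cap_end in the frame of bed above 0.04 m and angle between label_face's own z axis and vertical below 0.35 rad and value of joint tray above 0.1 m and contact force between the fingers and bottle below 0.2 N), for 0.2 s.
At the end, for the whole second after the job is handed in: The tray is fully home (within 6 mm of its stop), and the bottle lies at rest in its bed (within 6 mm across and in height, 14 mm along), cap towards the tab, label facing up within 0.35 rad (20 degrees) (x of bottle in the frame of bed between -0.006 and 0.006 m and z of bottle in the frame of bed between -0.006 and 0.006 m and y of bottle in the frame of bed between -0.014 and 0.014 m and y of cap_end in the frame of bed above 0.04 m and angle between label_face's own z axis and vertical below 0.35 rad and value of joint tray below 0.006 m and linear speed of bottle below 0.02 m/s); the robot touches nothing.
It fails at once if another thing on the bench moved by more than 30 mm (distance of any of tip_box, sanitiser, cup, jar, marker from where it was at the start of the episode above 0.03 m).
It also fails if it takes over 72 s, if anything falls off the work surface, if the arm or the gripper's body presses on something with over 40 N, if the wrist force passes 120 N, or if a joint passes its speed limit or range.

### The arm

A 6-joint arm with a two-finger parallel gripper is mounted at the origin on the work surface. World frame = base frame: x ahead of the robot, y to its left, z up, the work surface at z = 0. Lengths are in mm, angles in degrees, forces in N, time in s.
With the tool pointing down it reaches from about 300 to 850 mm from the base axis. Payload 4.2 kg.
Tool frame: the origin (TCP) lies at the very end of the fingers, on their centre line; the grasp point (between the pads) lies 19 mm behind it; z points along the fingers, y is the line along which they close (so a half turn about z gives the same grasp; the last joint's range is limited). The gripper opens to 91 mm and grips with 3 to 60 N. Pads are 32 mm wide; open, the fingers measure 118 mm over their backs; the gripper's body (76 mm by 178 mm) begins 60 mm behind the grasp point.
Start: joints at [-72.365, 18.312, 89.639, -0, 72.044, -1.146], TCP at [185.132, -544.401, 187.976] pointing down, gripper open.
Joint ranges: [-177.97, 177.97], [-48.28, 115.42], [12.27, 149.76], [-77.06, 257.06], [2.81, 150.46], [-146.56, 146.56]. Speed limits (degrees/s): [147.25, 147.25, 180, 180, 180, 180].

### API

Orientations are given as [roll, pitch, yaw] about the fixed x, y, z axes, in that order (R = Rz(yaw) Ry(pitch) Rx(roll)).
In Python, from workcell import env, grab_frame gives the robot as it stands. The module is installed in compiled form; this text tells all that it offers.
- The arm moves only by the tool move_arm, never from a script. Its argument "plan" is a list of rows, each an object of numbers: "tx", "ty", "tz": the shift along the tool's x, y, z in cm; "wx", "wy", "wz": the turn, a rotation vector about the tool's x, y, z in rad. In form: [{"tx": .., "ty": .., "tz": .., "wx": .., "wy": .., "wz": ..}, ...]. A call has 1 to 12 rows; each row shifts and turns the commanded pose from where the row before left it, along the tool's axes as they then stand; what a row does not reach is not made up. A row lasts 1/12 s, in which the tool goes at most 41.7 mm and 7.16 degrees, less where a joint would pass 70% of its speed; a pose out of reach is approached as far as the arm can. A call is refused whole if a number of a shift passes 4.17 or a number of a turn 0.125, either way. A call with a gripper value outside its range is refused whole. "gripper" is the finger opening in cm, from 0 to 9.12, set as the call begins (left out, the last holds). The fingers move at their own pace and stop on an object; "force" is the grip in N (left out, the last holds). Time passes only in rows, so rows that do not move let the fingers close. It gives the time, the measured TCP pose, the force, the opening and the grip force at its end, in the units of the state.
- env.state(): the state, without advancing time (a new reading comes with each control period).
- grab_frame(name): name is "scene" or "top"; returns a dict with "color" (480x640x3 uint8, red, green, blue), "vfov" (degrees; the focal length in pixels is half the picture's height over the tangent of half this angle, whatever the lens; pixels are square), "cx", "cy" (the principal point, pixels), "view" (4x4, takes a point from world to camera coordinates). Camera axes: x right, y up, looking along -z (the intrinsics and any distortion apply to the point x, -y, -z); pixel columns grow to the right and rows downward; lengths in mm; the calibration is good to about 2 mm. A picture is of the moment at which its call begins. There is no depth.
- env.job_done(): hands the job in; it is judged then, once.
The state is a dict: "time_s": time; "qpos": joint angles; "qvel": joint speeds; "effort": joint torques, N m; "ee_pos": TCP position; "ee_rot": TCP orientation; "force": force on the tool from outside, world axes, zero at the start; "torque": the same for the moment, N m; "gripper_width": finger opening in mm; "gripper_force": force on a finger pad.
Only numpy, scipy, OpenCV 4.12 (cv2) and the standard library are available. Lean on these libraries where they do the work, as an engineer would, in place of code of your own. Each camera call takes 0.05 s, during which the arm holds its last target. There are 200 camera calls.

## Working session

There is one attempt and no reset: what is moved stays moved. The work goes in short steps, Python scripts to look and compute and a tool call to move; the robot and the scene stay as the last step left them, time stands still between calls to the robot, and variables do not carry over. Pictures are saved under pics/ and viewed, at most 10 in all, crops included, and the job is handed in when it is done.

Besides the shell and the picture viewer there is one more tool, called by a JSON object that holds its "name" and its "arguments", one argument or row to a line. move_arm: Moves the arm, as the interface text tells. Its arguments: {"type":"object","properties":{"plan":{"type":"array","items":{"type":"object","properties":{"tx":{"type":"number"},"ty":{"type":"number"},"tz":{"type":"number"},"wx":{"type":"number"},"wy":{"type":"number"},"wz":{"type":"number"}}}},"gripper":{"type":"number"},"force":{"type":"number"}},"required":["plan"]}

```bash
mkdir -p pics
cat > h.py <<'E'
import numpy as np,cv2
from workcell import env,grab_frame
def snap(n,f):
    d=grab_frame(n); cv2.imwrite('pics/'+f,d['color'][:,:,::-1]); np.save('pics/'+f+'.npy',d,allow_pickle=True); return d
def foc(d): return 240/np.tan(np.radians(d['vfov'])/2)
def ray(d,u,v):
    f=foc(d); V=np.array(d['view']); R=V[:3,:3]; c=-R.T@V[:3,3]
    return c,R.T@np.array([(u-d['cx'])/f,-(v-d['cy'])/f,-1])
def plane(d,u,v,z):
    c,r=ray(d,u,v); return c+r*(z-c[2])/r[2]
def proj(d,p):
    f=foc(d); V=np.array(d['view']); q=V[:3,:3]@np.array(p)+V[:3,3]
    return np.array([d['cx']-f*q[0]/q[2], d['cy']+f*q[1]/q[2]])
E
python3 - <<'E'
from h import *
for n in('scene','top'):
    d=snap(n,n+'0.png'); print(n,{k:d[k] for k in d if k!='color'})
    print(ray(d,320,240))
print(env.state())
E
```

```text
scene {'vfov': 42.68802314214617, 'cx': 313.5760338308366, 'cy': 248.5963982978663, 'view': array([[-6.93718223e-01,  7.20052861e-01, -1.67004237e-02,
         3.49110696e+02],
       [-4.91709464e-01, -4.56528515e-01,  7.41487369e-01,
         2.00167987e+02],
       [ 5.26285881e-01,  5.22595056e-01,  6.70758957e-01,
        -1.72145083e+03],
       [ 0.00000000e+00,  0.00000000e+00,  0.00000000e+00,
         1.00000000e+00]])}
(array([1246.58421194,  739.62593182, 1012.08682406]), array([-0.54042415, -0.52145353, -0.66055527]))
top {'vfov': 47.838715596595264, 'cx': 320.9637363420965, 'cy': 223.8671154350156, 'view': array([[-1.49322388e-02, -9.99835259e-01, -1.03190880e-02,
         3.23764543e+01],
       [ 9.90466384e-01, -1.62041835e-02,  1.36798271e-01,
        -5.26226093e+02],
       [-1.36942947e-01, -8.17800530e-03,  9.90545178e-01,
        -1.62633342e+03],
       [ 0.00000000e+00,  0.00000000e+00,  0.00000000e+00,
         1.00000000e+00]])}
(array([ 298.97781614,   10.54389306, 1683.2776427 ]), array([ 0.10743865,  0.01044192, -0.99460546]))
{'time_s': 0.1, 'qpos': array([-7.23640401e+01,  1.83457270e+01,  8.96992387e+01, -1.80476779e-04,
        7.20441361e+01, -1.14644226e+00]), 'qvel': array([-0.05081074, -0.01451229, -0.19128261, -0.04425194,  0.03571642,
        0.03052262]), 'effort': array([ 1.24976807e-03, -4.13325906e+01, -2.32507414e+01,  7.29023991e-02,
        4.22735210e-02, -7.13758618e-05]), 'ee_pos': array([ 184.98029142, -543.910225  ,  187.22815908]), 'ee_rot': array([-1.79910913e+02, -1.61116824e-03,  1.87824567e+01]), 'force': array([-0.51178535,  1.20084654, -0.10483753]), 'torque': array([-0.00809177,  0.01623501, -0.03639749]), 'gripper_force': 0.0, 'gripper_width': 91.32491579647251}
```

View pics/scene0.png

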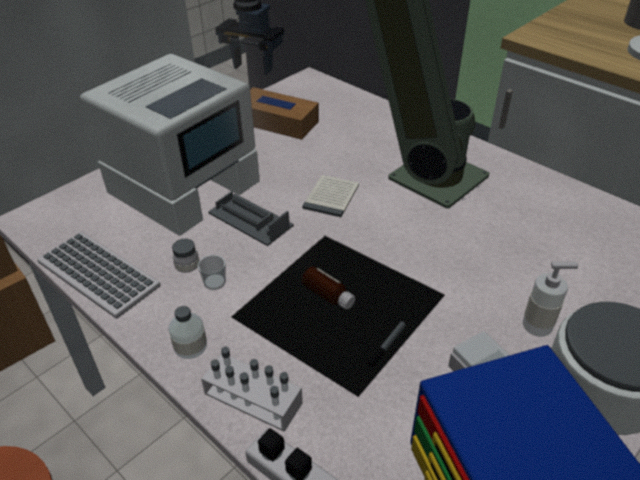

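View pics/top0.png

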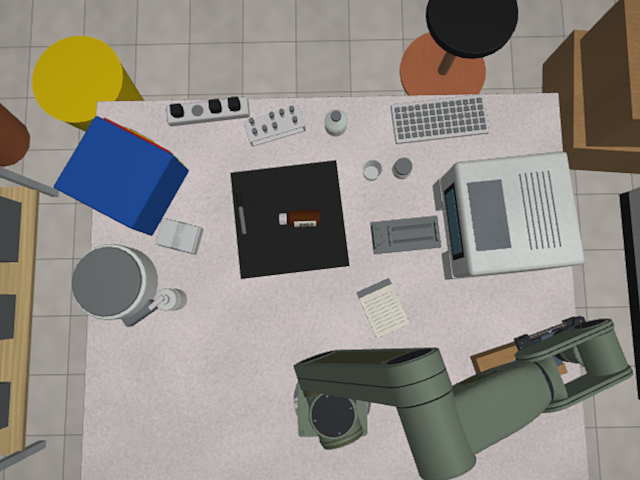

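The top view shows the bottle at about (300,218), cap to the left (+y), with its label on the lower (−x) side. The tray is at (405,235) with its tab on the left, and the analyser is on the right. Next I'll zoom in and measure.

Run:
```python
from h import *
T=np.load('pics/top0.png.npy',allow_pickle=True).item(); S=np.load('pics/scene0.png.npy',allow_pickle=True).item()
a=cv2.resize(T['color'][190:270,265:465],(800,320),interpolation=cv2.INTER_CUBIC)
b=cv2.resize(S['color'][180:320,200:375],(350,280),interpolation=cv2.INTER_CUBIC)
b=cv2.resize(S['color'][255:315,295:365],(326,280),interpolation=cv2.INTER_CUBIC)
c=cv2.resize(S['color'][180:250,200:300],(400,280),interpolation=cv2.INTER_CUBIC)
o=np.zeros((600,800,3),np.uint8);o[:320]=a;o[320:,:326]=b;o[320:,340:740]=c
cv2.imwrite('pics/z.png',o[:,:,::-1])
for n,d in(('top',T),('scene',S)):
    h=cv2.cvtColor(d['color'],cv2.COLOR_RGB2HSV); m=((h[...,1]>120)&((h[...,0]<15)|(h[...,0]>170))&(h[...,2]>30)).astype(np.uint8)
    x0,y0,x1,y1=(260,190,345,250) if n=='top' else (290,250,370,320)
    k=np.zeros_like(m);k[y0:y1,x0:x1]=1; ys,xs=np.nonzero(m*k); print(n,'brown',len(xs),xs.min(),xs.max(),ys.min(),ys.max(),cv2.minAreaRect(np.c_[xs,ys].astype(np.float32)))
    w=((h[...,2]>120)&(h[...,1]<90)).astype(np.uint8)*k
    nn,l,st,ce=cv2.connectedComponentsWithStats(w)
    for i in range(1,nn):
        if st[i,4]>8: print(st[i],ce[i],cv2.minAreaRect(np.c_[np.nonzero(l==i)[::-1]].astype(np.float32)))
# mat
h=cv2.cvtColor(T['color'],cv2.COLOR_RGB2HSV)
m=(h[...,2]<50).astype(np.uint8); m[:150]=0;m[290:]=0;m[:,:220]=0;m[:,360:]=0
r=cv2.minAreaRect(np.c_[np.nonzero(m)[::-1]].astype(np.float32)); print('mat',r,[plane(T,*p,4).round(1) for p in cv2.boxPoints(r)])
```

```text
top brown 390 287 319 210 225 ((303.0, 217.5), (15.0, 32.0), 90.0)
[340 190   5  37 105] [342.76190476 203.04761905] ((342.0, 208.0), (36.0, 4.0), 90.0)
[279 213   8  12  80] [282.4875 218.375 ] ((282.5, 218.5), (11.0, 7.0), 90.0)
[294 221  22   5  78] [303.67948718 222.47435897] ((304.5, 223.0), (4.0, 21.0), 90.0)
scene brown 427 304 342 267 296 ((323.2445373535156, 281.8462829589844), (41.31324768066406, 15.281601905822754), 34.215702056884766)
[290 250  17  15 132] [295.33333333 254.53787879] ((298.0, 257.0), (14.0, 16.0), 90.0)
[357 250  13   7  52] [364.80769231 251.98076923] ((363.0, 253.0), (6.0, 12.0), 90.0)
[341 293  11   9  63] [345.6984127  296.38095238] ((345.5000305175781, 296.0000305175781), (7.77817440032959, 7.77817440032959), 45.0)
mat ((288.5060729980469, 219.19419860839844), (105.63201904296875, 108.0725326538086), 83.23382568359375) [array([698.9, 315.6,   4. ]), array([734.4, -26.3,   4. ]), array([400.2, -58.6,   4. ]), array([366. , 274.2,   4. ])]
```

View pics/z.png

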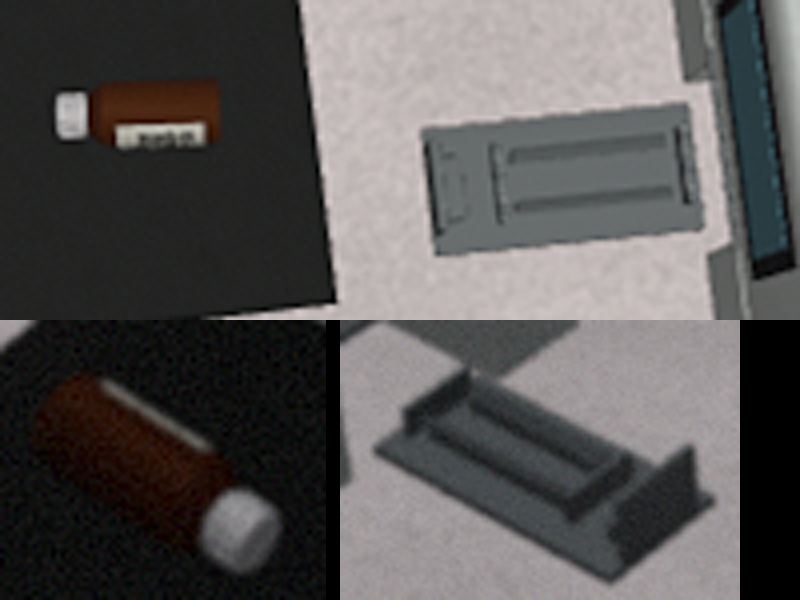

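The zoom shows the label's upper edge at about row 221 in the top view, with the bottle's axis at row 218.3. That puts the label centre about 65–70° from up, on the −x side. In the tray crop I can see the end plates at crop columns 497 and 683, and the rails. Next I'll work out metric positions.

Run:
```python
from h import *
T=np.load('pics/top0.png.npy',allow_pickle=True).item(); S=np.load('pics/scene0.png.npy',allow_pickle=True).item()
c=lambda u,v:(265+u/4-.375,190+v/4-.375)
# tray footprint
g=cv2.cvtColor(T['color'],cv2.COLOR_RGB2GRAY); G=cv2.resize(g[200:270,355:450],None,fx=8,fy=8,interpolation=cv2.INTER_CUBIC)
m=(G<145).astype(np.uint8); n,l,st,ce=cv2.connectedComponentsWithStats(m); i=l[35*8,52*8]; print('gray',G[35*8,52*8],st[i])
r=cv2.minAreaRect(np.c_[np.nonzero(l==i)[::-1]].astype(np.float32)); B=[plane(T,355+(p[0]-3.5)/8,200+(p[1]-3.5)/8,20) for p in cv2.boxPoints(r)]
print(np.round(B,1)); 
for a,b in zip(B,B[1:]+B[:1]): print((b-a)[:2].round(1),np.hypot(*(b-a)[:2]).round(1),np.degrees(np.arctan2((b-a)[1],(b-a)[0])).round(2))
print('tab top scene',[plane(S,200+u/4-.375,180+(v-320)/4-.375,70).round(1) for u,v in((692-340,446),(622-340,500))])
print('end plates z44',[plane(T,*c(u,175),44).round(1) for u in(497,683)])
# bottle
print('base/capend/cap-axis',plane(T,*c(221,112),29).round(1),plane(T,*c(56,115),29).round(1))
h=cv2.cvtColor(T['color'],cv2.COLOR_RGB2HSV); 
E=g.astype(float)
for u in range(281,320,3): print(u,g[204:232,u])
hs=cv2.cvtColor(S['color'],cv2.COLOR_RGB2HSV)
# scene: cap end circle centre approx
print('cap end scene z29',plane(S,295+(252)/4.657-.4,255+(540-320)/4.667-.4,29).round(1))
```

```text
gray 107 [   120    124    571    310 141189]
[[ 534.2 -125.8   20. ]
 [ 552.6 -339.    20. ]
 [ 449.9 -344.8   20. ]
 [ 431.7 -133.3   20. ]]
[  18.4 -213.2] 214.0 -85.07
[-102.8   -5.7] 102.9 -176.8
[-18.2 211.5] 212.2 94.92
[102.6   7.5] 102.8 4.2
tab top scene [array([ 452. , -136.2,   70. ]), array([ 516.6, -130. ,   70. ])]
end plates z44 [array([ 493. , -182.4,   44. ]), array([ 490.7, -323.8,   44. ])]
base/capend/cap-axis [547.2  27.3  29. ] [547.  154.9  29. ]
281 [ 35  34  34  35  35  37  34  33  21 112 162 176 167 178 186 186 168 171
 162 177 120  23  34  34  36  34  34  36]
284 [ 34  35  33  35  34  36  37  34  19 136 169 175 174 181 186 186 177 170
 160 156  98  24  33  34  34  34  35  36]
287 [35 35 36 35 34 35 34 35 32 25 17 17 16 16 16 17 16 20 34 34 33 33 35 35
 34 33 31 35]
290 [37 35 35 34 37 37 34 33 35 35 40 40 42 45 43 41 40 39 36 35 28 27 32 35
 36 33 35 34]
293 [36 35 35 35 37 35 32 31 38 39 42 44 48 50 48 44 39 55 55 34 17 17 22 31
 35 36 33 35]
296 [ 34  35  35  35  34  37  33  33  37  39  42  45  47  50  48  43  29 124
 175 176 160 146 110  57  30  34  36  37]
299 [ 34  35  36  36  36  34  33  36  38  41  43  46  47  50  48  42  25 157
 188 148 126 121  75  30  34  36  35  35]
302 [ 34  35  36  36  36  34  33  35  38  40  43  43  47  50  48  43  24 155
 190 146  96  87  74  46  33  35  35  36]
305 [ 36  35  35  35  36  34  34  37  40  41  43  43  46  49  47  43  22 167
 196 134  71  88  70  35  34  36  33  37]
308 [ 35  37  36  36  37  32  32  38  38  39  42  43  48  48  47  41  46 172
 183 128  87  66  39  30  35  36  36  36]
311 [ 35  34  35  36  35  32  32  35  37  37  42  44  48  48  49  39  54 175
 171 100  86  86  50  28  34  34  35  36]
314 [ 36  35  35  36  35  32  33  34  39  40  43  43  46  47  48  36  87 180
 195 180 165 131  70  25  33  35  34  36]
317 [35 35 37 36 36 32 32 35 37 40 42 43 47 46 48 45 40 34 31 27 25 25 29 34
 34 33 34 34]
cap end scene z29 [547.3 149.3  29. ]
```

Run:
```python
from h import *
T=np.load('pics/top0.png.npy',allow_pickle=True).item(); S=np.load('pics/scene0.png.npy',allow_pickle=True).item()
yd=np.array([-.0855,.9963]);xd=np.array([.9963,.0855]);o=np.array([493.7,-255.])
def prof(d,ss,xs,z):
    g=cv2.cvtColor(d['color'],cv2.COLOR_RGB2GRAY)
    P=np.array([[proj(d,[*(o+s*yd+x*xd),z]) for s in ss] for x in xs],np.float32)
    return cv2.remap(g,P,None,cv2.INTER_CUBIC).mean(0).round().astype(int)
def show(n,d,ss,xs,z): print(n,list(zip(ss.tolist(),prof(d,ss,xs,z).tolist())))
xs=np.arange(-12,13,2)
show('near plate top44',T,np.arange(54,90,2),xs,44); show('far plate top44',T,np.arange(-86,-54,2),xs,44)
show('tab top70',T,np.arange(106,140,2),xs*2,70)
show('near plate sc44',S,np.arange(50,90,2),xs,44); show('far plate sc44',S,np.arange(-90,-54,2),xs,44)
show('tab sc70',S,np.arange(100,140,2),xs*2,70)
# lateral, table edge z20 & rails z40
def lat(n,d,xx,ss,z):
    g=cv2.cvtColor(d['color'],cv2.COLOR_RGB2GRAY); P=np.array([[proj(d,[*(o+s*yd+x*xd),z]) for x in xx] for s in ss],np.float32)
    print(n,list(zip(xx.tolist(),cv2.remap(g,P,None,cv2.INTER_CUBIC).mean(0).round().astype(int).tolist())))
lat('lat20',T,np.arange(-60,62,3),np.arange(-60,60,4),20)
lat('lat40',T,np.arange(-36,38,2),np.arange(-45,46,4),40)
```

```text
near plate top44 [(54, 107), (56, 107), (58, 107), (60, 106), (62, 107), (64, 106), (66, 106), (68, 111), (70, 111), (72, 95), (74, 74), (76, 74), (78, 97), (80, 111), (82, 110), (84, 107), (86, 107), (88, 107)]
far plate top44 [(-86, 192), (-84, 193), (-82, 181), (-80, 151), (-78, 114), (-76, 101), (-74, 108), (-72, 106), (-70, 83), (-68, 54), (-66, 61), (-64, 92), (-62, 108), (-60, 111), (-58, 108), (-56, 107)]
tab top70 [(106, 107), (108, 106), (110, 105), (112, 104), (114, 101), (116, 102), (118, 107), (120, 109), (122, 95), (124, 61), (126, 40), (128, 81), (130, 147), (132, 187), (134, 197), (136, 191), (138, 187)]
near plate sc44 [(50, 54), (52, 56), (54, 57), (56, 56), (58, 56), (60, 56), (62, 55), (64, 54), (66, 58), (68, 64), (70, 63), (72, 57), (74, 49), (76, 39), (78, 35), (80, 35), (82, 36), (84, 36), (86, 35), (88, 39)]
far plate sc44 [(-90, 155), (-88, 154), (-86, 155), (-84, 156), (-82, 153), (-80, 150), (-78, 144), (-76, 129), (-74, 107), (-72, 83), (-70, 58), (-68, 39), (-66, 32), (-64, 29), (-62, 27), (-60, 28), (-58, 29), (-56, 31)]
tab sc70 [(100, 88), (102, 90), 
[... 372 characters left out ...]
, (-18, 81), (-15, 82), (-12, 99), (-9, 109), (-6, 107), (-3, 107), (0, 107), (3, 107), (6, 107), (9, 108), (12, 108), (15, 101), (18, 90), (21, 88), (24, 84), (27, 90), (30, 106), (33, 108), (36, 106), (39, 106), (42, 105), (45, 101), (48, 112), (51, 159), (54, 194), (57, 190), (60, 189)]
lat40 [(-36, 108), (-34, 108), (-32, 108), (-30, 109), (-28, 107), (-26, 101), (-24, 93), (-22, 86), (-20, 81), (-18, 80), (-16, 86), (-14, 98), (-12, 108), (-10, 109), (-8, 107), (-6, 107), (-4, 107), (-2, 107), (0, 107), (2, 107), (4, 107), (6, 107), (8, 108), (10, 107), (12, 103), (14, 96), (16, 90), (18, 88), (20, 87), (22, 84), (24, 87), (26, 98), (28, 107), (30, 108), (32, 107), (34, 106), (36, 106)]
```

Estimates from both views:
- **Bottle:** axis x≈547, parallel to world y, origin at y≈91, label centre about 67° toward −x.
- **Bed:** point at about (494, −256), yaw about 4.9°.

My plan is to straddle the bottle and roll it about 29 mm toward +x. First I turn the tool to yaw 90.

{"name": "move_arm", "arguments": {
  "plan": [
    {"wz": -0.124},
    {"wz": -0.124},
    {"wz": -0.124},
    {"wz": -0.124},
    {"wz": -0.124},
    {"wz": -0.124},
    {"wz": -0.124},
    {"wz": -0.124},
    {"wz": -0.124},
    {"wz": -0.124},
    {},
    {}
  ],
  "gripper": 9.1
}}

```text
schema error: expected keys tx, ty, tz, wx, wy, wz
```

{"name": "move_arm", "arguments": {
  "plan": [
    {"tx": 0,"ty": 0,"tz": 0,"wx": 0,"wy": 0,"wz": -0.124},
    {"tx": 0,"ty": 0,"tz": 0,"wx": 0,"wy": 0,"wz": -0.124},
    {"tx": 0,"ty": 0,"tz": 0,"wx": 0,"wy": 0,"wz": -0.124},
    {"tx": 0,"ty": 0,"tz": 0,"wx": 0,"wy": 0,"wz": -0.124},
    {"tx": 0,"ty": 0,"tz": 0,"wx": 0,"wy": 0,"wz": -0.124},
    {"tx": 0,"ty": 0,"tz": 0,"wx": 0,"wy": 0,"wz": -0.124},
    {"tx": 0,"ty": 0,"tz": 0,"wx": 0,"wy": 0,"wz": -0.124},
    {"tx": 0,"ty": 0,"tz": 0,"wx": 0,"wy": 0,"wz": -0.124},
    {"tx": 0,"ty": 0,"tz": 0,"wx": 0,"wy": 0,"wz": -0.124},
    {"tx": 0,"ty": 0,"tz": 0,"wx": 0,"wy": 0,"wz": -0.124},
    {"tx": 0,"ty": 0,"tz": 0,"wx": 0,"wy": 0,"wz": 0},
    {"tx": 0,"ty": 0,"tz": 0,"wx": 0,"wy": 0,"wz": 0}
  ],
  "gripper": 9.1
}}

```text
time_s: 1.1
ee_pos: [185.1, -544.2, 187.6]
ee_rot: [-180.0, -0.0, 89.6]
force: [-1.0, 0.6, 0.4]
gripper_width: 91.2
gripper_force: 0.0
```

{"name": "move_arm", "arguments": {
  "plan": [
    {"tx": 3.06,"ty": 0.2,"tz": 0,"wx": 0,"wy": 0,"wz": -0.007},
    {"tx": 3.06,"ty": 0.2,"tz": 0,"wx": 0,"wy": 0,"wz": 0},
    {"tx": 3.06,"ty": 0.2,"tz": 0,"wx": 0,"wy": 0,"wz": 0},
    {"tx": 3.06,"ty": 0.2,"tz": 0,"wx": 0,"wy": 0,"wz": 0},
    {"tx": 3.06,"ty": 0.2,"tz": 0,"wx": 0,"wy": 0,"wz": 0},
    {"tx": 3.06,"ty": 0.2,"tz": 0,"wx": 0,"wy": 0,"wz": 0},
    {"tx": 3.06,"ty": 0.2,"tz": 0,"wx": 0,"wy": 0,"wz": 0},
    {"tx": 3.0,"ty": 2.4,"tz": 0,"wx": 0,"wy": 0,"wz": 0},
    {"tx": 3.0,"ty": 2.4,"tz": 0,"wx": 0,"wy": 0,"wz": 0},
    {"tx": 3.0,"ty": 2.4,"tz": 0,"wx": 0,"wy": 0,"wz": 0},
    {"tx": 3.0,"ty": 2.4,"tz": 0,"wx": 0,"wy": 0,"wz": 0},
    {"tx": 3.0,"ty": 2.4,"tz": 0,"wx": 0,"wy": 0,"wz": 0}
  ]
}}

```text
time_s: 2.1
ee_pos: [318.5, -178.1, 188.2]
ee_rot: [180.0, 0.0, 90.0]
force: [0.8, 0.1, 0.3]
gripper_width: 91.1
gripper_force: 0.0
```

{"name": "move_arm", "arguments": {
  "plan": [
    {"tx": 2.84,"ty": 2.53,"tz": 0,"wx": 0,"wy": 0,"wz": 0},
    {"tx": 2.84,"ty": 2.53,"tz": 0,"wx": 0,"wy": 0,"wz": 0},
    {"tx": 2.84,"ty": 2.53,"tz": 0,"wx": 0,"wy": 0,"wz": 0},
    {"tx": 2.84,"ty": 2.53,"tz": 0,"wx": 0,"wy": 0,"wz": 0},
    {"tx": 2.84,"ty": 2.53,"tz": 0,"wx": 0,"wy": 0,"wz": 0},
    {"tx": 2.84,"ty": 2.53,"tz": 0,"wx": 0,"wy": 0,"wz": 0},
    {"tx": 2.84,"ty": 2.53,"tz": 0,"wx": 0,"wy": 0,"wz": 0},
    {"tx": 2.84,"ty": 2.53,"tz": 0,"wx": 0,"wy": 0,"wz": 0},
    {"tx": 2.84,"ty": 2.53,"tz": 0,"wx": 0,"wy": 0,"wz": 0},
    {"tx": 0,"ty": 0,"tz": 3,"wx": 0,"wy": 0,"wz": 0},
    {"tx": 0,"ty": 0,"tz": 3,"wx": 0,"wy": 0,"wz": 0},
    {"tx": 0,"ty": 0,"tz": 3,"wx": 0,"wy": 0,"wz": 0}
  ]
}}

```text
time_s: 3.1
ee_pos: [545.1, 77.7, 96.8]
ee_rot: [179.9, 0.0, 90.1]
force: [0.3, -0.1, -1.0]
gripper_width: 91.2
gripper_force: 0.0
```

{"name": "move_arm", "arguments": {
  "plan": [
    {"tx": 0,"ty": 0,"tz": 2,"wx": 0,"wy": 0,"wz": 0},
    {"tx": 0,"ty": 0,"tz": 2,"wx": 0,"wy": 0,"wz": 0},
    {"tx": 0,"ty": 0,"tz": 2,"wx": 0,"wy": 0,"wz": 0},
    {"tx": 0,"ty": 0,"tz": 2,"wx": 0,"wy": 0,"wz": 0},
    {"tx": 0,"ty": 0,"tz": 0,"wx": 0,"wy": 0,"wz": 0},
    {"tx": 0,"ty": 0,"tz": 0,"wx": 0,"wy": 0,"wz": 0}
  ]
}}

```text
time_s: 3.6
ee_pos: [543.8, 76.8, 17.3]
ee_rot: [-179.9, 0.0, 90.1]
force: [0.5, -0.2, 0.4]
gripper_width: 91.1
gripper_force: 0.0
```

{"name": "move_arm", "arguments": {
  "plan": [
    {"tx": 0,"ty": 0,"tz": 0,"wx": 0,"wy": 0,"wz": 0},
    {"tx": 0,"ty": 0,"tz": 0,"wx": 0,"wy": 0,"wz": 0},
    {"tx": 0,"ty": 0,"tz": 0,"wx": 0,"wy": 0,"wz": 0},
    {"tx": 0,"ty": 0,"tz": 0,"wx": 0,"wy": 0,"wz": 0},
    {"tx": 0,"ty": 0,"tz": 0,"wx": 0,"wy": 0,"wz": 0},
    {"tx": 0,"ty": 0,"tz": 0,"wx": 0,"wy": 0,"wz": 0}
  ],
  "gripper": 6.4,
  "force": 10
}}

```text
time_s: 4.1
ee_pos: [544.8, 76.8, 18.4]
ee_rot: [180.0, -0.0, 90.2]
force: [1.0, -0.1, -0.1]
gripper_width: 64.0
gripper_force: 0.0
```

Run:
```python
from h import *
S=snap('scene','s1.png');T=snap('top','t1.png'); s=env.state(); print(s['ee_pos'],s['gripper_width'],s['gripper_force'])
o=np.zeros((560,800,3),np.uint8)
o[:,:400]=cv2.resize(S['color'][230:342,285:365],(400,560),interpolation=cv2.INTER_CUBIC)
o[:,400:]=cv2.resize(T['color'][168:280,260:340],(400,560),interpolation=cv2.INTER_CUBIC)
cv2.imwrite('pics/z1.png',o[:,:,::-1])
```

```text
[544.64168485  76.81751407  18.11665548] 63.941874389885854 0.0
```

View pics/z1.png

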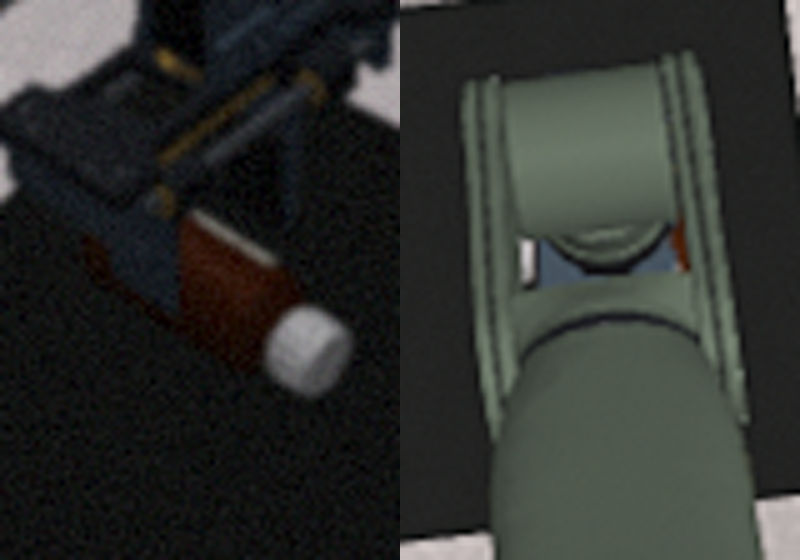

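{"name": "move_arm", "arguments": {
  "plan": [
    {"tx": 0,"ty": 0.3,"tz": 0,"wx": 0,"wy": 0,"wz": 0},
    {"tx": 0,"ty": 0.3,"tz": 0,"wx": 0,"wy": 0,"wz": 0},
    {"tx": 0,"ty": 0.2,"tz": 0,"wx": 0,"wy": 0,"wz": 0},
    {"tx": 0,"ty": 0.2,"tz": 0,"wx": 0,"wy": 0,"wz": 0},
    {"tx": 0,"ty": 0.2,"tz": 0,"wx": 0,"wy": 0,"wz": 0},
    {"tx": 0,"ty": 0.2,"tz": 0,"wx": 0,"wy": 0,"wz": 0},
    {"tx": 0,"ty": 0.2,"tz": 0,"wx": 0,"wy": 0,"wz": 0},
    {"tx": 0,"ty": 0.2,"tz": 0,"wx": 0,"wy": 0,"wz": 0},
    {"tx": 0,"ty": 0.2,"tz": 0,"wx": 0,"wy": 0,"wz": 0},
    {"tx": 0,"ty": 0.2,"tz": 0,"wx": 0,"wy": 0,"wz": 0},
    {"tx": 0,"ty": 0.2,"tz": 0,"wx": 0,"wy": 0,"wz": 0},
    {"tx": 0,"ty": 0.2,"tz": 0,"wx": 0,"wy": 0,"wz": 0}
  ]
}}

```text
time_s: 5.2
ee_pos: [567.8, 77.0, 19.7]
ee_rot: [-179.7, 0.0, 90.2]
force: [-9.6, 0.1, 21.8]
gripper_width: 64.3
gripper_force: 10.9
```

{"name": "move_arm", "arguments": {
  "plan": [
    {"tx": 0,"ty": 0.2,"tz": 0,"wx": 0,"wy": 0,"wz": 0},
    {"tx": 0,"ty": 0.2,"tz": 0,"wx": 0,"wy": 0,"wz": 0},
    {"tx": 0,"ty": 0.15,"tz": 0,"wx": 0,"wy": 0,"wz": 0},
    {"tx": 0,"ty": 0.1,"tz": 0,"wx": 0,"wy": 0,"wz": 0},
    {"tx": 0,"ty": 0.1,"tz": 0,"wx": 0,"wy": 0,"wz": 0},
    {"tx": 0,"ty": 0.1,"tz": 0,"wx": 0,"wy": 0,"wz": 0},
    {"tx": 0,"ty": 0.05,"tz": 0,"wx": 0,"wy": 0,"wz": 0},
    {"tx": 0,"ty": 0.05,"tz": 0,"wx": 0,"wy": 0,"wz": 0},
    {"tx": 0,"ty": 0.05,"tz": 0,"wx": 0,"wy": 0,"wz": 0},
    {"tx": 0,"ty": 0,"tz": 0,"wx": 0,"wy": 0,"wz": 0},
    {"tx": 0,"ty": 0,"tz": 0,"wx": 0,"wy": 0,"wz": 0},
    {"tx": 0,"ty": 0,"tz": 0,"wx": 0,"wy": 0,"wz": 0}
  ]
}}

```text
time_s: 6.2
ee_pos: [579.1, 77.2, 23.5]
ee_rot: [-179.9, -0.0, 90.2]
force: [-11.5, -0.1, 35.9]
gripper_width: 63.8
gripper_force: 18.6
```

```bash
cat > look.py <<'E'
from h import *
import sys
n=sys.argv[1]
S=snap('scene','s'+n+'.png');T=snap('top','t'+n+'.png'); s=env.state(); print(s['time_s'],s['ee_pos'],s['ee_rot'],s['gripper_width'],s['gripper_force'])
p=proj(S,s['ee_pos']-[0,-15,-10]); q=proj(T,s['ee_pos'])
o=np.zeros((560,800,3),np.uint8)
for k,(I,c) in enumerate(((S,p),(T,q))):
    u,v=int(c[0]),int(c[1]); print(u-40,v-56); o[:,400*k:400*k+400]=cv2.resize(I['color'][v-56:v+56,u-40:u+40],(400,560),interpolation=cv2.INTER_CUBIC)
cv2.imwrite('pics/z%s.png'%n,o[:,:,::-1])
E
python3 look.py 2
```

```text
6.3 [579.10983481  77.18780731  23.49928919] [-1.79900923e+02 -2.50917600e-02  9.02135148e+01] 64.06205726286429 18.603045344352722
279 239
263 152
```

View pics/z2.png

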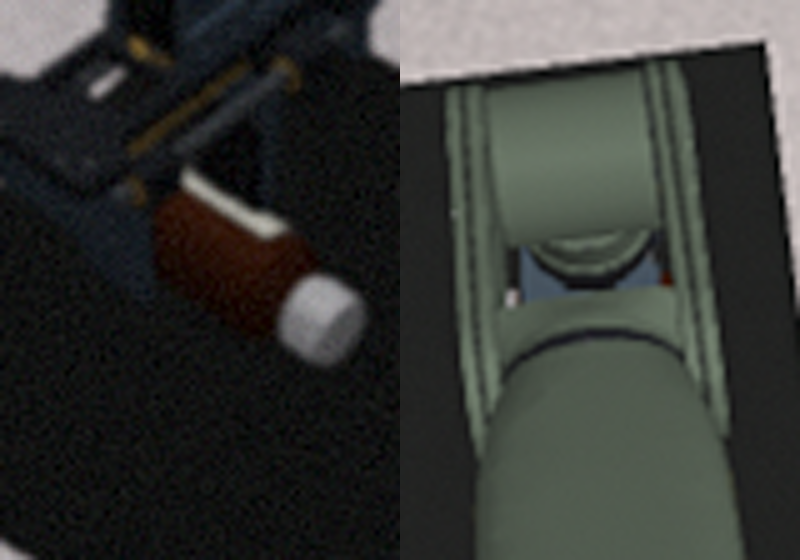

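The rear pad is dragging on the bottle: 36 N upward, and the tool has been lifted 5 mm. I'll back off and look again. For the rest of the roll I'll raise the finger as it advances, so it rolls with the bottle.

{"name": "move_arm", "arguments": {
  "plan": [
    {"tx": 0,"ty": -0.3,"tz": 0,"wx": 0,"wy": 0,"wz": 0},
    {"tx": 0,"ty": -0.3,"tz": 0,"wx": 0,"wy": 0,"wz": 0},
    {"tx": 0,"ty": -0.2,"tz": 0,"wx": 0,"wy": 0,"wz": 0},
    {"tx": 0,"ty": 0,"tz": 0,"wx": 0,"wy": 0,"wz": 0},
    {"tx": 0,"ty": 0,"tz": 0,"wx": 0,"wy": 0,"wz": 0},
    {"tx": 0,"ty": 0,"tz": 0,"wx": 0,"wy": 0,"wz": 0}
  ]
}}

```text
time_s: 6.8
ee_pos: [570.6, 77.0, 20.8]
ee_rot: [-179.8, -0.0, 90.2]
force: [-8.9, -0.1, 21.7]
gripper_width: 64.0
gripper_force: 10.9
```

```bash
python3 look.py 3
python3 - <<'E'
from h import *
for n in('s2','s3'):
    S=np.load('pics/%s.png.npy'%n,allow_pickle=True).item()
    h=cv2.cvtColor(S['color'],cv2.COLOR_RGB2HSV); k=np.zeros((480,640),bool);k[265:330,325:365]=1
    w=((h[...,2]>110)&(h[...,1]<60)&k); ys,xs=np.nonzero(w); print(n,cv2.minAreaRect(np.c_[xs,ys].astype(np.float32)),plane(S,xs.mean(),ys.mean(),29))
S=np.load('pics/scene0.png.npy',allow_pickle=True).item(); h=cv2.cvtColor(S['color'],cv2.COLOR_RGB2HSV)
k=np.zeros((480,640),bool);k[275:330,330:365]=1
w=((h[...,2]>110)&(h[...,1]<60)&k); ys,xs=np.nonzero(w); print('s0',cv2.minAreaRect(np.c_[xs,ys].astype(np.float32)),plane(S,xs.mean(),ys.mean(),29))
E
```

```text
6.9 [570.5788779   77.04858987  20.80412405] [-1.79801480e+02 -6.60777899e-03  9.02173540e+01] 64.24162071741331 10.936300456523895
282 237
263 154
s2 ((333.75, 292.25), (31.11269760131836, 13.435027122497559), 45.0) [548.98813218 121.55301082  29.        ]
s3 ((338.3865051269531, 288.71392822265625), (34.88551330566406, 13.935827255249023), 62.650123596191406) [545.30782627 123.99270168  29.        ]
s0 ((345.2500305175781, 296.7500305175781), (8.485280990600586, 10.60660171508789), 45.0) [540.82528433 134.15197842  29.        ]
```

View pics/z3.png

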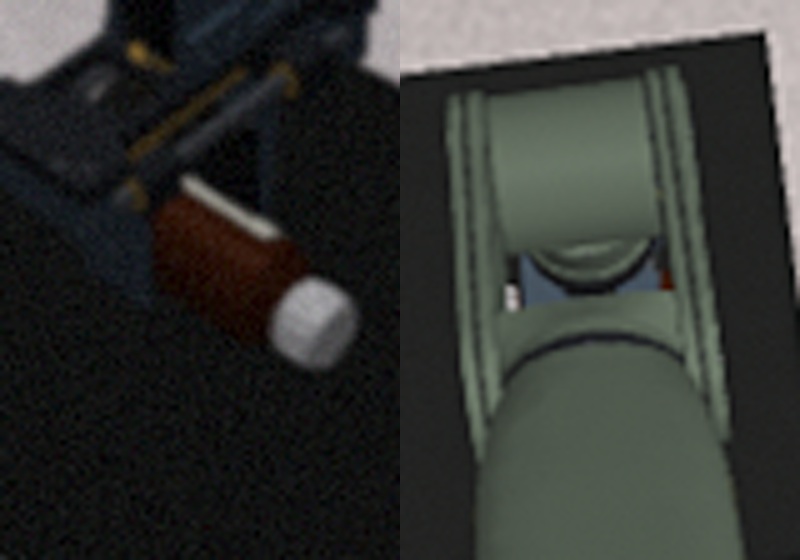

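The pad still sticks to the bottle and carries it along. I'll lift slowly clear of it and look at the label from the scene camera.

{"name": "move_arm", "arguments": {
  "plan": [
    {"tx": 0,"ty": 0,"tz": -0.1,"wx": 0,"wy": 0,"wz": 0},
    {"tx": 0,"ty": 0,"tz": -0.1,"wx": 0,"wy": 0,"wz": 0},
    {"tx": 0,"ty": 0,"tz": -0.1,"wx": 0,"wy": 0,"wz": 0},
    {"tx": 0,"ty": 0,"tz": -0.1,"wx": 0,"wy": 0,"wz": 0},
    {"tx": 0,"ty": 0,"tz": -0.1,"wx": 0,"wy": 0,"wz": 0},
    {"tx": 0,"ty": -0.1,"tz": -0.1,"wx": 0,"wy": 0,"wz": 0},
    {"tx": 0,"ty": -0.1,"tz": 0,"wx": 0,"wy": 0,"wz": 0},
    {"tx": 0,"ty": -0.1,"tz": 0,"wx": 0,"wy": 0,"wz": 0},
    {"tx": 0,"ty": -0.1,"tz": 0,"wx": 0,"wy": 0,"wz": 0},
    {"tx": 0,"ty": 0,"tz": 0,"wx": 0,"wy": 0,"wz": 0},
    {"tx": 0,"ty": 0,"tz": 0,"wx": 0,"wy": 0,"wz": 0},
    {"tx": 0,"ty": 0,"tz": 0,"wx": 0,"wy": 0,"wz": 0}
  ]
}}

```text
time_s: 7.9
ee_pos: [568.6, 76.9, 23.8]
ee_rot: [-180.0, 0.0, 90.2]
force: [-0.6, 0.2, 0.5]
gripper_width: 64.2
gripper_force: 0.0
```

{"name": "move_arm", "arguments": {
  "plan": [
    {"tx": 0,"ty": 0,"tz": -2,"wx": 0,"wy": 0,"wz": 0},
    {"tx": 0,"ty": 0,"tz": -3,"wx": 0,"wy": 0,"wz": 0},
    {"tx": 0,"ty": 0,"tz": -3,"wx": 0,"wy": 0,"wz": 0},
    {"tx": -1.5,"ty": -2,"tz": -2,"wx": 0,"wy": 0,"wz": 0},
    {"tx": -3,"ty": -2.5,"tz": 0,"wx": 0,"wy": 0,"wz": 0},
    {"tx": -3,"ty": -2.5,"tz": 0,"wx": 0,"wy": 0,"wz": 0},
    {"tx": -3,"ty": -2.5,"tz": 0,"wx": 0,"wy": 0,"wz": 0},
    {"tx": -3,"ty": -2.5,"tz": 0,"wx": 0,"wy": 0,"wz": 0},
    {"tx": -3,"ty": -2,"tz": 0,"wx": 0,"wy": 0,"wz": 0},
    {"tx": 0,"ty": 0,"tz": 0,"wx": 0,"wy": 0,"wz": 0}
  ]
}}

```text
time_s: 8.73
ee_pos: [425.2, -92.1, 123.9]
ee_rot: [-179.8, 0.1, 90.0]
force: [-0.8, -0.2, -0.2]
gripper_width: 64.3
gripper_force: 0.0
```

Run:
```python
from h import *
S=snap('scene','s4.png');T=snap('top','t4.png'); s=env.state(); print(s['time_s'],s['ee_pos'])
o=np.zeros((560,800,3),np.uint8)
for k,(I,u,v) in enumerate(((S,290,250),(T,260,175))):
    o[:,400*k:400*k+400]=cv2.resize(I['color'][v:v+70,u:u+50] if k else I['color'][v:v+70,u:u+50],(400,560),interpolation=cv2.INTER_CUBIC)
o[:,400:]=cv2.resize(T['color'][175:245,270:320],(400,560),interpolation=cv2.INTER_CUBIC)
o[:,:400]=cv2.resize(S['color'][240:310,305:355],(400,560),interpolation=cv2.INTER_CUBIC)
cv2.imwrite('pics/z4.png',o[:,:,::-1])
g=cv2.cvtColor(T['color'],cv2.COLOR_RGB2GRAY)
for u in(281,283,299,303,307,311): print(u,g[194:226,u])
for v in(204,208,212,): print(v,g[v,270:325])
```

```text
8.8333 [429.01847199 -89.39944108 124.28230369]
281 [ 34  37  34  34  33  33  34  35  34  34  35  33  36  34  33  27  53 137
 166 173 173 178 178 178 161 155 154 134  77  28  34  36]
283 [ 34  35  35  35  34  34  32  33  36  33  35  34  36  35  33  27  74 126
 146 164 177 178 183 180 165 156 159 127  64  27  33  34]
299 [ 34  36  34  35  34  35  33  35  33  35  35  36  35  30  32  37  40  40
  42  46  45  33 128 191 172 139 128 122 120 117  74  26]
303 [ 35  34  35  35  36  37  35  35  34  35  34  35  35  32  30  38  39  39
  42  44  45  31 136 192 184 149 113 106 105  94  60  30]
307 [ 35  34  34  36  34  36  34  33  35  36  35  35  37  32  33  37  40  44
  43  45  44  28 179 209 157 107  81  68  74  80  54  30]
311 [ 34  35  33  34  34  34  34  36  36  35  35  36  36  31  33  36  40  40
  43  45  42  26 182 215 162 129 117  84  65  72  52  30]
204 [33 37 35 35 35 35 36 36 36 35 35 35 34 35 34 34 34 34 36 36 35 35 35 35
 37 35 34 35 34 35 34 33 38 34 36 36 35 35 34 37 37 35 34 34 36 37 35 37
 35 36 36 36 35 37 36]
208 [34 35 34 37 36 36 35 34 35 34 34 33 33 33 33 33 35 34 36 35 33 34 33 34
 34 33 31 34 33 32 32 32 34 30 32 31 31 33 32 33 32 33 31 31 32 34 35 31
 32 35 35 35 36 35 34]
212 [ 35  34  36  37  35  34  35  31  37 131 168 166 155 146 150 159 115  18
  30  31  40  42  42  43  41  44  44  43  43  42  44  41  42  42  42  42
  43  43  43  43  42  43  42  42  45  42  43  43  43  38  33  34  35  35
  33]
```

View pics/z4.png

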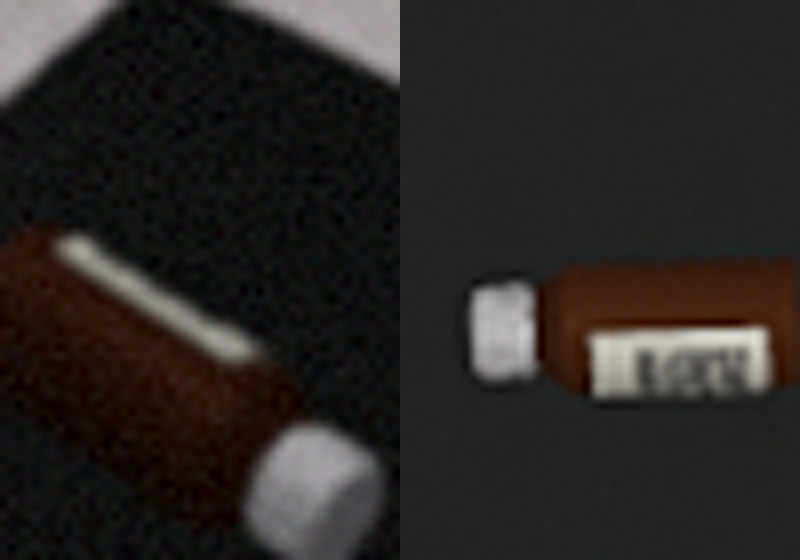

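Run:
```python
from h import *
S=np.load('pics/s1.png.npy',allow_pickle=True).item();T=np.load('pics/t4.png.npy',allow_pickle=True).item()
for p in([576.6,93,18],[576.6,61,18],[512.6,93,18],[512.6,61,18],[547,153.5,29],[547,28.5,29]): print(p,proj(S,p).round(1),(5*(proj(S,p)-[285,230])).round())
print('bottle now top', [plane(T,u,216.0,29).round(1) for u in (278.7,319)])
print('t0', [plane(T,u,218.45,29).round(1) for u in (278.7,319)])
print('s4 cap end ctr',plane(S,305+(325)/8-.4,240+500/8-.4,29))
```

```text
[576.6, 93, 18] [320.7 299.5] [179. 347.]
[576.6, 61, 18] [310.3 292.3] [127. 312.]
[512.6, 93, 18] [340.1 284.4] [276. 272.]
[512.6, 61, 18] [329.8 277.6] [224. 238.]
[547, 153.5, 29] [350.3 302.6] [326. 363.]
[547, 28.5, 29] [309.  275.1] [120. 225.]
bottle now top [array([554.4, 154.6,  29. ]), array([552.3,  29.9,  29. ])]
t0 [array([546.7, 154.7,  29. ]), array([544.7,  30. ,  29. ])]
s4 cap end ctr [553.28393552 144.44422308  29.        ]
```

Run:
```python
from h import *
o=np.zeros((600,800,3),np.uint8)
for k,(n,p,w) in enumerate((('s4',[429,-89.4,124.3],32),('s1',[544.7,76.8,18.2],32))):
    S=np.load('pics/%s.png.npy'%n,allow_pickle=True).item(); p=np.array(p)
    c=proj(S,p); u,v=int(c[0])-40,int(c[1])-70
    I=(255*(S['color'][v:v+100,u:u+80]/255.)**.5).astype(np.uint8)
    I=cv2.resize(I,(400,500),interpolation=cv2.INTER_CUBIC)
    for dx in(-w,w):
        for dy in(-16,16):
            q=5*(proj(S,p+[dx,dy,0])-[u-.4,v-.4]); cv2.circle(I,tuple(int(t) for t in q),4,(0,255,0),1)
    if n=='s1':
        for pt in([547,27,29],[547,118,29],[547,152,29],[547,74,54]):
            q=5*(proj(S,pt)-[u-.4,v-.4]); cv2.circle(I,tuple(int(t) for t in q),4,(255,0,255),1)
    o[:500,400*k:400*k+400]=I; print(u,v)
cv2.imwrite('pics/z5.png',o[:,:,::-1])
```

```text
267 127
285 218
```

View pics/z5.png

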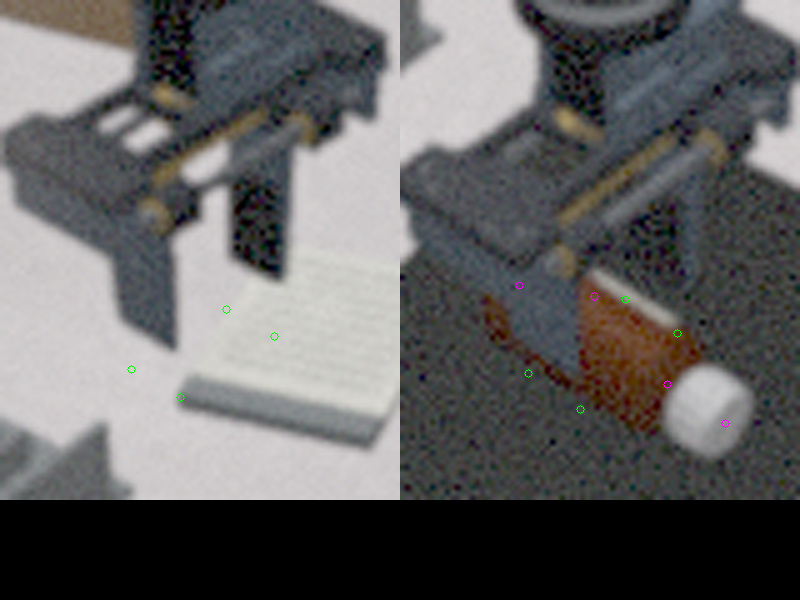

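In z5 the fingertips appear 7–10 px above where the reported TCP projects (expected (181,398), seen (176,350) in the left panel). The real tips may therefore sit well above the reported TCP, which would explain the finger riding over the bottle. I'll check by touching the bare mat gently.

{"name": "move_arm", "arguments": {
  "plan": [
    {"tx": 3,"ty": 0,"tz": 0,"wx": 0,"wy": 0,"wz": 0},
    {"tx": 3,"ty": 0,"tz": 0,"wx": 0,"wy": 0,"wz": 0},
    {"tx": 3,"ty": 0,"tz": 0,"wx": 0,"wy": 0,"wz": 0},
    {"tx": 0,"ty": 0,"tz": 3,"wx": 0,"wy": 0,"wz": 0},
    {"tx": 0,"ty": 0,"tz": 3,"wx": 0,"wy": 0,"wz": 0},
    {"tx": 0,"ty": 0,"tz": 3,"wx": 0,"wy": 0,"wz": 0},
    {"tx": 0,"ty": 0,"tz": 1.5,"wx": 0,"wy": 0,"wz": 0},
    {"tx": 0,"ty": 0,"tz": 0.3,"wx": 0,"wy": 0,"wz": 0},
    {"tx": 0,"ty": 0,"tz": 0,"wx": 0,"wy": 0,"wz": 0},
    {"tx": 0,"ty": 0,"tz": 0,"wx": 0,"wy": 0,"wz": 0},
    {"tx": 0,"ty": 0,"tz": 0,"wx": 0,"wy": 0,"wz": 0}
  ]
}}

```text
time_s: 9.75
ee_pos: [430.4, 1.7, 17.1]
ee_rot: [179.8, 0.0, 90.3]
force: [-0.3, 1.0, -1.2]
gripper_width: 63.7
gripper_force: 0.0
```

{"name": "move_arm", "arguments": {
  "plan": [
    {"tx": 0,"ty": 0,"tz": 0.2,"wx": 0,"wy": 0,"wz": 0},
    {"tx": 0,"ty": 0,"tz": 0.2,"wx": 0,"wy": 0,"wz": 0},
    {"tx": 0,"ty": 0,"tz": 0.2,"wx": 0,"wy": 0,"wz": 0},
    {"tx": 0,"ty": 0,"tz": 0,"wx": 0,"wy": 0,"wz": 0},
    {"tx": 0,"ty": 0,"tz": 0,"wx": 0,"wy": 0,"wz": 0}
  ]
}}

```text
time_s: 10.17
ee_pos: [428.8, 1.3, 10.0]
ee_rot: [180.0, 0.0, 90.2]
force: [0.3, -1.0, 0.2]
gripper_width: 63.9
gripper_force: 0.0
```

Run:
```python
from h import *
S=snap('scene','s6.png');T=snap('top','t6.png'); s=env.state(); print(s['time_s'],s['ee_pos'],s['force'])
p=s['ee_pos']; o=np.zeros((500,800,3),np.uint8)
for k,I0 in enumerate((S,T)):
    c=proj(I0,p); u,v=int(c[0])-40,int(c[1])-60
    I=(255*(I0['color'][v:v+100,u:u+80]/255.)**.5).astype(np.uint8); I=cv2.resize(I,(400,500),interpolation=cv2.INTER_CUBIC)
    for dx in(-32,32):
        for dy in(-16,16):
            q=5*(proj(I0,p+[dx,dy,0])-[u-.4,v-.4]); cv2.circle(I,tuple(int(t) for t in q),4,(0,255,0),1)
    o[:,400*k:400*k+400]=I
cv2.imwrite('pics/z6.png',o[:,:,::-1])
```

```text
10.2667 [428.88462857   1.29730263   9.97862253] [-0.258909   -0.93754014  0.53115388]
```

{"name": "move_arm", "arguments": {
  "plan": [
    {"tx": 0,"ty": 0,"tz": 0.2,"wx": 0,"wy": 0,"wz": 0},
    {"tx": 0,"ty": 0,"tz": 0.2,"wx": 0,"wy": 0,"wz": 0},
    {"tx": 0,"ty": 0,"tz": 0.2,"wx": 0,"wy": 0,"wz": 0},
    {"tx": 0,"ty": 0,"tz": 0.1,"wx": 0,"wy": 0,"wz": 0},
    {"tx": 0,"ty": 0,"tz": 0,"wx": 0,"wy": 0,"wz": 0},
    {"tx": 0,"ty": 0,"tz": 0,"wx": 0,"wy": 0,"wz": 0}
  ]
}}

```text
time_s: 10.77
ee_pos: [428.8, 1.3, 2.8]
ee_rot: [-180.0, 0.0, 90.2]
force: [0.5, 0.3, -1.2]
gripper_width: 63.9
gripper_force: 0.0
```

View pics/z6.png

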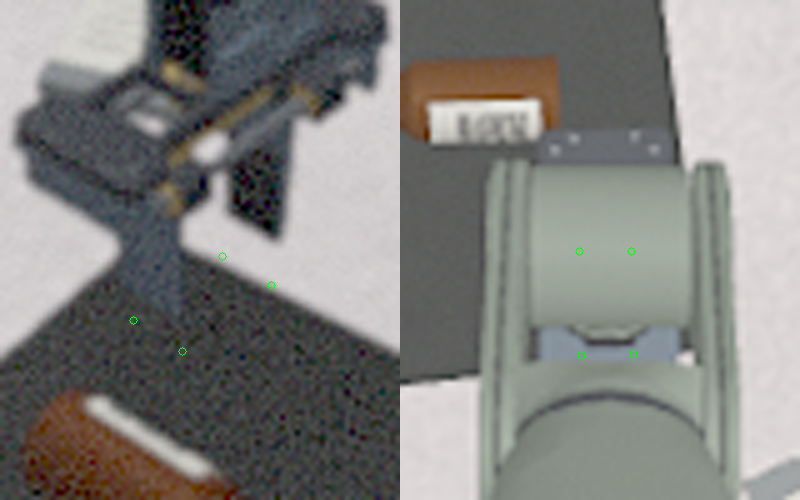

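The reading is 2.8 mm with no contact on the 4 mm mat. z6 shows no x/y offset, but the tips are about 7–9 px high, so this is a z offset of about 25 mm. I'll keep lowering until they touch.

{"name": "move_arm", "arguments": {
  "plan": [
    {"tx": 0,"ty": 0,"tz": 0.3,"wx": 0,"wy": 0,"wz": 0},
    {"tx": 0,"ty": 0,"tz": 0.3,"wx": 0,"wy": 0,"wz": 0},
    {"tx": 0,"ty": 0,"tz": 0.3,"wx": 0,"wy": 0,"wz": 0},
    {"tx": 0,"ty": 0,"tz": 0,"wx": 0,"wy": 0,"wz": 0},
    {"tx": 0,"ty": 0,"tz": 0,"wx": 0,"wy": 0,"wz": 0}
  ]
}}

```text
time_s: 11.18
ee_pos: [428.6, 1.4, -6.3]
ee_rot: [-180.0, 0.0, 90.2]
force: [-0.7, 0.2, 0.4]
gripper_width: 64.1
gripper_force: 0.0
```

{"name": "move_arm", "arguments": {
  "plan": [
    {"tx": 0,"ty": 0,"tz": 0.2,"wx": 0,"wy": 0,"wz": 0},
    {"tx": 0,"ty": 0,"tz": 0.2,"wx": 0,"wy": 0,"wz": 0},
    {"tx": 0,"ty": 0,"tz": 0.2,"wx": 0,"wy": 0,"wz": 0},
    {"tx": 0,"ty": 0,"tz": 0,"wx": 0,"wy": 0,"wz": 0},
    {"tx": 0,"ty": 0,"tz": 0,"wx": 0,"wy": 0,"wz": 0}
  ]
}}

```text
time_s: 11.6
ee_pos: [428.7, 1.3, -12.2]
ee_rot: [-180.0, 0.0, 90.2]
force: [0.4, 0.1, 0.2]
gripper_width: 64.3
gripper_force: 0.0
```

{"name": "move_arm", "arguments": {
  "plan": [
    {"tx": 0,"ty": 0,"tz": 0.2,"wx": 0,"wy": 0,"wz": 0},
    {"tx": 0,"ty": 0,"tz": 0.2,"wx": 0,"wy": 0,"wz": 0},
    {"tx": 0,"ty": 0,"tz": 0.1,"wx": 0,"wy": 0,"wz": 0},
    {"tx": 0,"ty": 0,"tz": 0,"wx": 0,"wy": 0,"wz": 0},
    {"tx": 0,"ty": 0,"tz": 0,"wx": 0,"wy": 0,"wz": 0}
  ]
}}

```text
time_s: 12.02
ee_pos: [428.8, 1.4, -17.1]
ee_rot: [-180.0, 0.0, 90.2]
force: [-0.0, -0.2, 0.7]
gripper_width: 63.7
gripper_force: 0.0
```

{"name": "move_arm", "arguments": {
  "plan": [
    {"tx": 0,"ty": 0,"tz": 0.1,"wx": 0,"wy": 0,"wz": 0},
    {"tx": 0,"ty": 0,"tz": 0.1,"wx": 0,"wy": 0,"wz": 0},
    {"tx": 0,"ty": 0,"tz": 0.1,"wx": 0,"wy": 0,"wz": 0},
    {"tx": 0,"ty": 0,"tz": 0,"wx": 0,"wy": 0,"wz": 0},
    {"tx": 0,"ty": 0,"tz": 0,"wx": 0,"wy": 0,"wz": 0}
  ]
}}

```text
time_s: 12.43
ee_pos: [428.8, 1.3, -20.1]
ee_rot: [-180.0, 0.0, 90.2]
force: [0.5, 0.3, -0.1]
gripper_width: 64.2
gripper_force: 0.0
```

{"name": "move_arm", "arguments": {
  "plan": [
    {"tx": 0,"ty": 0,"tz": 0.1,"wx": 0,"wy": 0,"wz": 0},
    {"tx": 0,"ty": 0,"tz": 0.1,"wx": 0,"wy": 0,"wz": 0},
    {"tx": 0,"ty": 0,"tz": 0.1,"wx": 0,"wy": 0,"wz": 0},
    {"tx": 0,"ty": 0,"tz": 0,"wx": 0,"wy": 0,"wz": 0},
    {"tx": 0,"ty": 0,"tz": 0,"wx": 0,"wy": 0,"wz": 0}
  ]
}}

```text
time_s: 12.85
ee_pos: [429.0, 1.3, -21.8]
ee_rot: [180.0, 0.0, 90.2]
force: [-4.3, 0.0, 15.9]
gripper_width: 63.9
gripper_force: 7.9
```

{"name": "move_arm", "arguments": {
  "plan": [
    {"tx": 0,"ty": 0,"tz": 0.1,"wx": 0,"wy": 0,"wz": 0},
    {"tx": 0,"ty": 0,"tz": 0.1,"wx": 0,"wy": 0,"wz": 0},
    {"tx": 0,"ty": 0,"tz": 0,"wx": 0,"wy": 0,"wz": 0},
    {"tx": 0,"ty": 0,"tz": 0,"wx": 0,"wy": 0,"wz": 0}
  ]
}}

```text
time_s: 13.18
ee_pos: [429.1, 1.3, -21.9]
ee_rot: [179.9, 0.0, 90.2]
force: [-8.7, -0.3, 38.2]
gripper_width: 64.1
gripper_force: 19.3
```

The tips touched the mat at a reading of −21.3, so they sit 25.5 mm higher than reported. The finger was riding over the top of the bottle, as suspected. I'll use this offset from here on. Next I lift, go over the bottle (axis x≈553, label 46° off) and straddle it at the right height.

{"name": "move_arm", "arguments": {
  "plan": [
    {"tx": 0,"ty": 0,"tz": -1.5,"wx": 0,"wy": 0,"wz": 0},
    {"tx": 0,"ty": 0,"tz": -3,"wx": 0,"wy": 0,"wz": 0},
    {"tx": 0,"ty": 0,"tz": -3,"wx": 0,"wy": 0,"wz": 0},
    {"tx": 1.52,"ty": 2.48,"tz": 0,"wx": 0,"wy": 0,"wz": 0},
    {"tx": 1.52,"ty": 2.48,"tz": 0,"wx": 0,"wy": 0,"wz": 0},
    {"tx": 1.52,"ty": 2.48,"tz": 0,"wx": 0,"wy": 0,"wz": 0},
    {"tx": 1.52,"ty": 2.48,"tz": 0,"wx": 0,"wy": 0,"wz": 0},
    {"tx": 1.52,"ty": 2.48,"tz": 0,"wx": 0,"wy": 0,"wz": 0},
    {"tx": 0,"ty": 0,"tz": 0,"wx": 0,"wy": 0,"wz": 0},
    {"tx": 0,"ty": 0,"tz": 0,"wx": 0,"wy": 0,"wz": 0},
    {"tx": 0,"ty": 0,"tz": 0,"wx": 0,"wy": 0,"wz": 0}
  ],
  "gripper": 7.6
}}

```text
time_s: 14.1
ee_pos: [551.3, 77.6, 49.3]
ee_rot: [-179.9, 0.0, 90.2]
force: [-1.0, -0.9, -0.6]
gripper_width: 76.1
gripper_force: 0.0
```

{"name": "move_arm", "arguments": {
  "plan": [
    {"tx": 0,"ty": 0.2,"tz": 0,"wx": 0,"wy": 0,"wz": 0},
    {"tx": 0,"ty": 0,"tz": 1.5,"wx": 0,"wy": 0,"wz": 0},
    {"tx": 0,"ty": 0,"tz": 1.5,"wx": 0,"wy": 0,"wz": 0},
    {"tx": 0,"ty": 0,"tz": 1.5,"wx": 0,"wy": 0,"wz": 0},
    {"tx": 0,"ty": 0,"tz": 1.4,"wx": 0,"wy": 0,"wz": 0},
    {"tx": 0,"ty": 0,"tz": 0,"wx": 0,"wy": 0,"wz": 0},
    {"tx": 0,"ty": 0,"tz": 0,"wx": 0,"wy": 0,"wz": 0}
  ]
}}

```text
time_s: 14.68
ee_pos: [553.5, 77.2, -9.3]
ee_rot: [-179.9, 0.0, 90.2]
force: [-0.2, 0.6, 0.7]
gripper_width: 76.0
gripper_force: 0.0
```

{"name": "move_arm", "arguments": {
  "plan": [
    {"tx": 0,"ty": 0,"tz": 0,"wx": 0,"wy": 0,"wz": 0},
    {"tx": 0,"ty": 0,"tz": 0,"wx": 0,"wy": 0,"wz": 0},
    {"tx": 0,"ty": 0,"tz": 0,"wx": 0,"wy": 0,"wz": 0},
    {"tx": 0,"ty": 0,"tz": 0,"wx": 0,"wy": 0,"wz": 0}
  ],
  "gripper": 6.0
}}

```text
time_s: 15.02
ee_pos: [555.0, 77.8, -8.3]
ee_rot: [179.9, -0.0, 90.2]
force: [0.3, -0.7, 0.6]
gripper_width: 60.1
gripper_force: 0.0
```

{"name": "move_arm", "arguments": {
  "plan": [
    {"tx": 0,"ty": 0.1,"tz": 0,"wx": 0,"wy": 0,"wz": 0},
    {"tx": 0,"ty": 0.1,"tz": 0,"wx": 0,"wy": 0,"wz": 0},
    {"tx": 0,"ty": 0.2,"tz": 0,"wx": 0,"wy": 0,"wz": 0},
    {"tx": 0,"ty": 0.2,"tz": 0,"wx": 0,"wy": 0,"wz": 0},
    {"tx": 0,"ty": 0.2,"tz": 0,"wx": 0,"wy": 0,"wz": 0},
    {"tx": 0,"ty": 0.2,"tz": 0,"wx": 0,"wy": 0,"wz": 0},
    {"tx": 0,"ty": 0,"tz": 0,"wx": 0,"wy": 0,"wz": 0}
  ]
}}

```text
time_s: 15.6
ee_pos: [565.2, 77.9, -9.1]
ee_rot: [180.0, 0.0, 90.2]
force: [-0.2, -0.2, 0.4]
gripper_width: 60.0
gripper_force: 0.0
```

{"name": "move_arm", "arguments": {
  "plan": [
    {"tx": 0,"ty": 0.2,"tz": 0,"wx": 0,"wy": 0,"wz": 0},
    {"tx": 0,"ty": 0.2,"tz": 0,"wx": 0,"wy": 0,"wz": 0},
    {"tx": 0,"ty": 0.2,"tz": 0,"wx": 0,"wy": 0,"wz": 0},
    {"tx": 0,"ty": 0.2,"tz": 0,"wx": 0,"wy": 0,"wz": 0},
    {"tx": 0,"ty": 0.2,"tz": 0,"wx": 0,"wy": 0,"wz": 0},
    {"tx": 0,"ty": 0.1,"tz": 0,"wx": 0,"wy": 0,"wz": 0},
    {"tx": 0,"ty": 0.1,"tz": 0,"wx": 0,"wy": 0,"wz": 0},
    {"tx": 0,"ty": 0.05,"tz": 0,"wx": 0,"wy": 0,"wz": 0},
    {"tx": 0,"ty": 0.05,"tz": 0,"wx": 0,"wy": 0,"wz": 0},
    {"tx": 0,"ty": 0,"tz": 0,"wx": 0,"wy": 0,"wz": 0},
    {"tx": 0,"ty": 0,"tz": 0,"wx": 0,"wy": 0,"wz": 0},
    {"tx": 0,"ty": 0,"tz": 0,"wx": 0,"wy": 0,"wz": 0}
  ]
}}

```text
time_s: 16.6
ee_pos: [577.5, 78.0, -9.1]
ee_rot: [-180.0, 0.0, 90.2]
force: [-0.8, -0.1, 0.3]
gripper_width: 60.0
gripper_force: 0.0
```

```bash
cat > cap.py <<'E'
from h import *
import sys
n=sys.argv[1]
S=snap('scene','s'+n+'.png'); s=env.state(); print(s['time_s'],s['ee_pos'],s['force'])
for m in ('s4',) + ('s'+n,):
    D=np.load('pics/%s.png.npy'%m,allow_pickle=True).item()
    h=cv2.cvtColor(D['color'],cv2.COLOR_RGB2HSV); k=np.zeros((480,640),bool);k[285:330,320:365]=1
    w=((h[...,2]>100)&(h[...,1]<60)&k).astype(np.uint8)
    nn,l,st,ce=cv2.connectedComponentsWithStats(w); i=1+np.argmax(st[1:,4]); print(m,st[i],ce[i],plane(D,*ce[i],31).round(1))
E
python3 cap.py 7
```

```text
16.65 [577.49088466  77.94245629  -9.07621579] [-1.38988757 -0.32189095  0.00337846]
s4 [337 293  14  15 129] [342.53488372 299.74418605] [553.5 136.7  31. ]
s7 [332 298  14  14 120] [337.65       303.66666667] [569.3 136.8  31. ]
```

{"name": "move_arm", "arguments": {
  "plan": [
    {"tx": 0,"ty": 0.1,"tz": 0,"wx": 0,"wy": 0,"wz": 0},
    {"tx": 0,"ty": 0.1,"tz": 0,"wx": 0,"wy": 0,"wz": 0},
    {"tx": 0,"ty": 0,"tz": 0,"wx": 0,"wy": 0,"wz": 0},
    {"tx": 0,"ty": 0,"tz": 0,"wx": 0,"wy": 0,"wz": 0},
    {"tx": 0,"ty": -0.2,"tz": 0,"wx": 0,"wy": 0,"wz": 0},
    {"tx": 0,"ty": -0.2,"tz": 0,"wx": 0,"wy": 0,"wz": 0},
    {"tx": 0,"ty": -0.1,"tz": 0,"wx": 0,"wy": 0,"wz": 0},
    {"tx": 0,"ty": 0,"tz": 0,"wx": 0,"wy": 0,"wz": 0},
    {"tx": 0,"ty": 0,"tz": 0,"wx": 0,"wy": 0,"wz": 0},
    {"tx": 0,"ty": 0,"tz": 0,"wx": 0,"wy": 0,"wz": 0}
  ]
}}

```text
time_s: 17.48
ee_pos: [574.6, 77.9, -9.0]
ee_rot: [180.0, 0.0, 90.2]
force: [0.1, -0.0, -0.1]
gripper_width: 60.4
gripper_force: 0.0
```

```bash
python3 cap.py 8
cat > girth.py <<'E'
from h import *
def girth(D,o,axd,z,ss,A=np.arange(-60,125,5)):
    """mean brightness vs girth angle (deg from up, + towards right-hand side x)"""
    g=cv2.cvtColor(D['color'],cv2.COLOR_RGB2GRAY); a=np.array(axd)/np.hypot(*axd); r=np.array([a[1],-a[0]])
    P=np.array([[proj(D,[*(np.array(o)+s*a+25*np.sin(np.radians(t))*r),z+25*np.cos(np.radians(t))]) for t in A] for s in ss],np.float32)
    return list(zip(A.tolist(),cv2.remap(g,P,None,cv2.INTER_LINEAR).mean(0).round().astype(int).tolist()))
E
python3 - <<'E'
from girth import *
for n,x in(('s4',553),('s8',571)):
    D=np.load('pics/%s.png.npy'%n,allow_pickle=True).item()
    print(n,girth(D,(x,91.5),(0.01,1),29,np.arange(4,13,1)))
E
```

```text
17.5333 [574.65534682  77.94121941  -9.01382277] [ 0.18682963 -0.34802317 -0.76696376]
s4 [337 293  14  15 129] [342.53488372 299.74418605] [553.5 136.7  31. ]
s8 [331 299  14  12 111] [336.86486486 304.17117117] [571.6 136.5  31. ]
s4 [(-60, 56), (-55, 60), (-50, 67), (-45, 76), (-40, 89), (-35, 106), (-30, 124), (-25, 139), (-20, 146), (-15, 143), (-10, 123), (-5, 84), (0, 46), (5, 28), (10, 27), (15, 28), (20, 32), (25, 33), (30, 25), (35, 21), (40, 23), (45, 21), (50, 17), (55, 18), (60, 14), (65, 15), (70, 17), (75, 13), (80, 12), (85, 11), (90, 9), (95, 10), (100, 11), (105, 12), (110, 12), (115, 12), (120, 12)]
s8 [(-60, 38), (-55, 38), (-50, 42), (-45, 48), (-40, 60), (-35, 78), (-30, 101), (-25, 126), (-20, 149), (-15, 164), (-10, 171), (-5, 173), (0, 174), (5, 176), (10, 178), (15, 176), (20, 175), (25, 172), (30, 167), (35, 143), (40, 90), (45, 42), (50, 20), (55, 18), (60, 19), (65, 17), (70, 16), (75, 14), (80, 13), (85, 13), (90, 15), (95, 13), (100, 12), (105, 13), (110, 13), (115, 12), (120, 12)]
```

The girth profile puts the label's near edge at +40°, so the label faces straight up and the bottle is still. Now I grip it.

{"name": "move_arm", "arguments": {
  "plan": [
    {"tx": 0,"ty": 0,"tz": 0,"wx": 0,"wy": 0,"wz": 0},
    {"tx": 0,"ty": 0,"tz": 0,"wx": 0,"wy": 0,"wz": 0},
    {"tx": 0,"ty": 0,"tz": 0,"wx": 0,"wy": 0,"wz": 0},
    {"tx": 0,"ty": 0,"tz": 0,"wx": 0,"wy": 0,"wz": 0},
    {"tx": 0,"ty": 0,"tz": 0,"wx": 0,"wy": 0,"wz": 0},
    {"tx": 0,"ty": 0,"tz": 0,"wx": 0,"wy": 0,"wz": 0}
  ],
  "gripper": 4.0,
  "force": 20
}}

```text
time_s: 18.03
ee_pos: [574.8, 77.9, -9.0]
ee_rot: [180.0, 0.0, 90.2]
force: [0.7, -0.3, -0.7]
gripper_width: 49.5
gripper_force: 19.9
```

```bash
python3 cap.py 9
python3 - <<'E'
from girth import *
D=np.load('pics/s9.png.npy',allow_pickle=True).item()
for x in (570,573): print(x,girth(D,(x,91.5),(0.0,1),29,np.arange(4,13,1),np.arange(0,65,5)))
E
```

```text
18.0833 [574.81369059  77.9340351   -9.0462745 ] [0.1568082  0.38976808 0.10060486]
s4 [337 293  14  15 129] [342.53488372 299.74418605] [553.5 136.7  31. ]
s9 [332 298  13  14 112] [337.08928571 304.0625    ] [571.  136.6  31. ]
570 [(0, 176), (5, 177), (10, 177), (15, 176), (20, 174), (25, 174), (30, 162), (35, 124), (40, 69), (45, 31), (50, 18), (55, 21), (60, 19)]
573 [(0, 178), (5, 177), (10, 177), (15, 175), (20, 174), (25, 160), (30, 119), (35, 63), (40, 28), (45, 17), (50, 21), (55, 18), (60, 14)]
```

{"name": "move_arm", "arguments": {
  "plan": [
    {"tx": 0,"ty": 0,"tz": -1,"wx": 0,"wy": 0,"wz": 0},
    {"tx": 0,"ty": 0,"tz": -2,"wx": 0,"wy": 0,"wz": 0},
    {"tx": 0,"ty": 0,"tz": -2.5,"wx": 0,"wy": 0,"wz": 0},
    {"tx": 0,"ty": 0,"tz": -2.5,"wx": 0,"wy": 0,"wz": 0},
    {"tx": 0,"ty": 0,"tz": -2,"wx": 0,"wy": 0,"wz": 0},
    {"tx": -0.8,"ty": -0.2,"tz": 0,"wx": 0,"wy": 0,"wz": -0.02},
    {"tx": -1.5,"ty": -0.3,"tz": 0,"wx": 0,"wy": 0,"wz": -0.02},
    {"tx": -2.0,"ty": -0.5,"tz": 0,"wx": 0,"wy": 0,"wz": -0.02},
    {"tx": -2.5,"ty": -0.5,"tz": 0,"wx": 0,"wy": 0,"wz": -0.02},
    {"tx": -2.5,"ty": -0.6,"tz": 0,"wx": 0,"wy": 0,"wz": 0},
    {"tx": -2.5,"ty": -0.6,"tz": 0,"wx": 0,"wy": 0,"wz": 0},
    {"tx": -2.5,"ty": -0.6,"tz": 0,"wx": 0,"wy": 0,"wz": 0}
  ]
}}

```text
time_s: 19.08
ee_pos: [549.7, -67.8, 91.2]
ee_rot: [-179.9, -0.0, 94.8]
force: [0.6, 0.8, -2.3]
gripper_width: 49.5
gripper_force: 19.9
```

{"name": "move_arm", "arguments": {
  "plan": [
    {"tx": -2.5,"ty": -0.8,"tz": 0,"wx": 0,"wy": 0,"wz": 0},
    {"tx": -2.5,"ty": -0.9,"tz": 0,"wx": 0,"wy": 0,"wz": 0},
    {"tx": -2.5,"ty": -0.9,"tz": 0,"wx": 0,"wy": 0,"wz": 0},
    {"tx": -2.5,"ty": -0.9,"tz": 0,"wx": 0,"wy": 0,"wz": 0},
    {"tx": -2.5,"ty": -0.9,"tz": 0,"wx": 0,"wy": 0,"wz": 0},
    {"tx": -2.5,"ty": -0.9,"tz": 0,"wx": 0,"wy": 0,"wz": 0},
    {"tx": -2.0,"ty": -0.7,"tz": 0,"wx": 0,"wy": 0,"wz": 0},
    {"tx": -1.7,"ty": -0.5,"tz": 0,"wx": 0,"wy": 0,"wz": 0},
    {"tx": -1.0,"ty": -0.3,"tz": 0,"wx": 0,"wy": 0,"wz": 0},
    {"tx": 0,"ty": 0,"tz": 0,"wx": 0,"wy": 0,"wz": 0},
    {"tx": 0,"ty": 0,"tz": 0,"wx": 0,"wy": 0,"wz": 0},
    {"tx": 0,"ty": 0,"tz": 0,"wx": 0,"wy": 0,"wz": 0}
  ]
}}

```text
time_s: 20.08
ee_pos: [499.5, -267.8, 90.9]
ee_rot: [-180.0, -0.1, 94.8]
force: [0.4, 0.3, -2.3]
gripper_width: 49.3
gripper_force: 19.9
```

Run:
```python
from h import *
S=snap('scene','s10.png');T=snap('top','t10.png'); s=env.state(); print(s['time_s'],s['ee_pos'],s['ee_rot'],s['gripper_width'])
p=s['ee_pos']; z=p[2]+25.5+13; yd=np.array([-.0837,.9965]); b=p[:2]+13.8*yd
print('axis z',z,'origin est',b)
for n,D in(('S',S),('T',T)):
    print(n,'pred base,shoulder,capend',[proj(D,[*(b+t*yd),z]).round(1) for t in(-62.5,27.5,62.5)])
o=np.zeros((500,800,3),np.uint8)
for k,D in enumerate((S,T)):
    c=proj(D,[*b,z]); u,v=int(c[0])-40,int(c[1])-50
    I=(255*(D['color'][v:v+100,u:u+80]/255.)**.6).astype(np.uint8); I=cv2.resize(I,(400,500),interpolation=cv2.INTER_CUBIC)
    for t in(-62.5,62.5):
        q=5*(proj(D,[*(b+t*yd),z])-[u-.4,v-.4]); cv2.circle(I,tuple(int(t) for t in q),3,(0,255,0),1)
    for pt in ([493.8-.0855*123.7,-256.3+123.5,70],):
        q=5*(proj(D,pt)-[u-.4,v-.4]); cv2.circle(I,tuple(int(t) for t in q),3,(255,0,255),1)
    o[:,400*k:400*k+400]=I; print(u,v)
cv2.imwrite('pics/z10.png',o[:,:,::-1])
```

```text
20.1833 [ 499.71615848 -267.65526412   90.94762018] [-1.79986422e+02 -3.11575717e-02  9.48838364e+01] 49.584359414848684
axis z 129.44762017597222 origin est [ 498.56109848 -253.90356412]
S pred base,shoulder,capend [array([221.4, 171.4]), array([247.5, 184.6]), array([258.1, 189.9])]
T pred base,shoulder,capend [array([438.4, 225.4]), array([407.5, 228.5]), array([395.4, 229.7])]
199 130
376 177
```

View pics/z10.png

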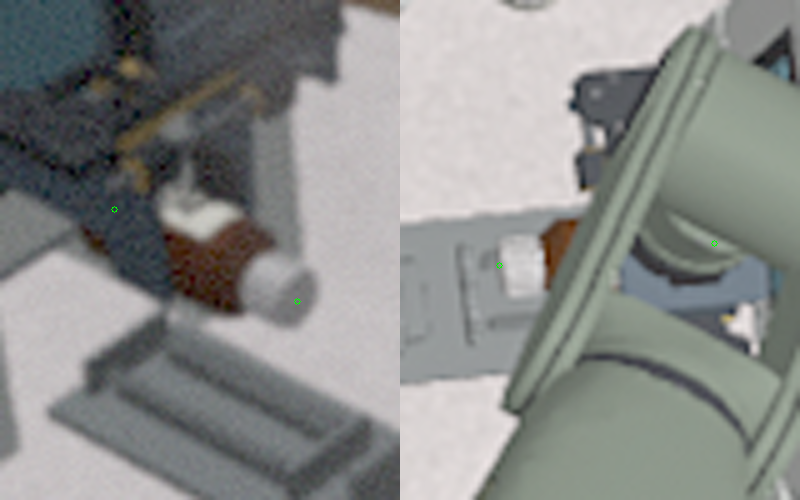

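The last view shows the held bottle with its cap end at crop (498,265) in the top view against a predicted (500,265), and it also matches in the scene view. So the arm and camera agree to about 1 mm here. I'll refine the remaining shift to the bed numerically.

Run:
```python
from h import *
T=np.load('pics/t10.png.npy',allow_pickle=True).item(); g=cv2.cvtColor(T['color'],cv2.COLOR_RGB2GRAY)
for u in(398,400,402): print(u,g[220:240,u])
for v in(227,229,231): print(v,g[v,388:412])
p=np.array([499.716,-267.655,90.95]);yd=np.array([-.0837,.9965]);xd=np.array([.9965,.0837])
d=np.array([494.0,-256.3])-(p[:2]+13.8*yd); print('tx,ty mm',d@yd,d@xd)
```

```text
398 [102 107 107 104 133 136 159 163 177 177 182 190 179 162 157 169 134 105
 111  99]
400 [103 107 107 104 145 150 158 168 180 172 181 173 172 163 152 163 130 107
 112  96]
402 [107 108 110 109 139 159 166 157 176 179 190 183 174 171 158 149 122 108
 114  96]
227 [ 88 110 105 112  98  86  86  79 145 174 163 162 168 167 157 171 131  20
  34  33  34  52  62  60]
229 [ 92 123 118 103  79  81  91  82 131 171 177 174 172 180 179 181 130  15
  30  36  53  61  59  53]
231 [ 75 102 114 109 102 105 110  93 109 169 190 178 173 173 183 198 152  47
  28  51  61  61  57  80]
tx,ty mm -2.006560872000037 -4.7455805000000195
```

{"name": "move_arm", "arguments": {
  "plan": [
    {"tx": -0.12,"ty": -0.3,"tz": 0.5,"wx": 0,"wy": 0,"wz": 0},
    {"tx": 0,"ty": 0,"tz": 1,"wx": 0,"wy": 0,"wz": 0},
    {"tx": 0,"ty": 0,"tz": 1,"wx": 0,"wy": 0,"wz": 0},
    {"tx": 0,"ty": 0,"tz": 1,"wx": 0,"wy": 0,"wz": 0},
    {"tx": 0,"ty": 0,"tz": 1,"wx": 0,"wy": 0,"wz": 0},
    {"tx": 0,"ty": 0,"tz": 1,"wx": 0,"wy": 0,"wz": 0},
    {"tx": 0,"ty": 0,"tz": 0.7,"wx": 0,"wy": 0,"wz": 0},
    {"tx": 0,"ty": 0,"tz": 0.3,"wx": 0,"wy": 0,"wz": 0},
    {"tx": 0,"ty": 0,"tz": 0,"wx": 0,"wy": 0,"wz": 0},
    {"tx": 0,"ty": 0,"tz": 0,"wx": 0,"wy": 0,"wz": 0},
    {"tx": 0,"ty": 0,"tz": 0,"wx": 0,"wy": 0,"wz": 0}
  ]
}}

```text
time_s: 21.1
ee_pos: [497.2, -270.6, 26.4]
ee_rot: [179.9, 0.0, 94.8]
force: [-0.2, -0.2, -2.7]
gripper_width: 49.6
gripper_force: 19.9
```

Run:
```python
from h import *
T=snap('top','t11.png');S=snap('scene','s11.png'); s=env.state(); p=s['ee_pos'];print(s['time_s'],p,s['force'])
yd=np.array([-.0855,.9963]); b=p[:2]+13.8*yd; z=p[2]+38
print(b,z,'top capend pred',proj(T,[*(b+62.5*yd),z]),proj(T,[*(b+50*yd),z]))
g=cv2.cvtColor(T['color'],cv2.COLOR_RGB2GRAY)
u=int(proj(T,[*(b+50*yd),z])[0]); 
for k in(u-1,u,u+1): print(k,g[224:246,k])
for v in(233,235,237): print(v,g[v,384:416])
gs=cv2.cvtColor(S['color'],cv2.COLOR_RGB2GRAY); c=proj(S,[*(b+62.5*yd),z]); print('scene capend pred',c)
k=np.zeros_like(gs);k[int(c[1])-14:int(c[1])+14,int(c[0])-16:int(c[0])+14]=1
ys,xs=np.nonzero((gs>115)&(k>0)); print(len(xs),xs.mean(),ys.mean(),xs.max(),ys.max())
```

```text
21.2 [ 497.12686246 -270.56238796   26.55323589] [-0.14200228 -0.48928338 -2.34601066]
[ 495.94696246 -256.81344796] 64.55323589358343 top capend pred [393.7191327  233.27887187] [397.85032822 232.85971575]
396 [109 111 100  83 150 158 161 171 187 183 188 183 174 170 155 127  92  82
  89 104 110 111]
397 [110 111 100  86 127 154 164 161 181 171 180 178 167 157 161 129  86  83
  88 105 112 110]
398 [109 110  96  97 125 151 164 161 179 170 181 171 162 157 164 124  78  83
  88 105 112 111]
233 [110 110 112  96  60  90 104 103 111  97 106 167 183 171 170 172 182 193
 138  16  29  45  57  60  58  54  89 112 115  83  56  95]
235 [110 110 111 111  73  91 115 108 111 101  89 146 183 178 171 171 179 192
 146  46  31  55  62  58  53  91 115 118  89  63  97 113]
237 [109 109 110 113  80  92 122 114 109 107  86 138 170 157 157 159 158 169
 128  34  43  60  59  53  91 117 119  91  65  99 117 111]
scene capend pred [260.13922801 210.00347576]
249 264.4698795180723 202.46987951807228 273 212
```

{"name": "move_arm", "arguments": {
  "plan": [
    {"tx": 0,"ty": 0,"tz": 0.2,"wx": 0,"wy": 0,"wz": 0},
    {"tx": 0,"ty": 0,"tz": 0.2,"wx": 0,"wy": 0,"wz": 0},
    {"tx": 0,"ty": 0,"tz": 0.2,"wx": 0,"wy": 0,"wz": 0},
    {"tx": 0,"ty": 0,"tz": 0.2,"wx": 0,"wy": 0,"wz": 0},
    {"tx": 0,"ty": 0,"tz": 0.1,"wx": 0,"wy": 0,"wz": 0},
    {"tx": 0,"ty": 0,"tz": 0,"wx": 0,"wy": 0,"wz": 0},
    {"tx": 0,"ty": 0,"tz": 0,"wx": 0,"wy": 0,"wz": 0},
    {"tx": 0,"ty": 0,"tz": 0,"wx": 0,"wy": 0,"wz": 0}
  ]
}}

```text
time_s: 21.87
ee_pos: [496.4, -270.3, 16.9]
ee_rot: [-180.0, -0.0, 94.8]
force: [-1.0, -0.2, -2.0]
gripper_width: 49.5
gripper_force: 19.9
```

{"name": "move_arm", "arguments": {
  "plan": [
    {"tx": 0,"ty": 0,"tz": 0.1,"wx": 0,"wy": 0,"wz": 0},
    {"tx": 0,"ty": 0,"tz": 0,"wx": 0,"wy": 0,"wz": 0},
    {"tx": 0,"ty": 0,"tz": 0,"wx": 0,"wy": 0,"wz": 0}
  ]
}}

```text
time_s: 22.12
ee_pos: [496.3, -270.3, 16.5]
ee_rot: [-180.0, -0.0, 94.8]
force: [-4.2, 1.5, 5.1]
gripper_width: 49.7
gripper_force: 19.9
```

Contact at the right height, with a slight push towards −x. I'll ease over 1 mm and release.

{"name": "move_arm", "arguments": {
  "plan": [
    {"tx": 0,"ty": -0.1,"tz": 0,"wx": 0,"wy": 0,"wz": 0},
    {"tx": 0,"ty": 0,"tz": 0,"wx": 0,"wy": 0,"wz": 0},
    {"tx": 0,"ty": 0,"tz": 0,"wx": 0,"wy": 0,"wz": 0}
  ]
}}

```text
time_s: 22.37
ee_pos: [496.0, -270.5, 16.2]
ee_rot: [180.0, 0.0, 94.8]
force: [-1.7, 0.6, 3.1]
gripper_width: 49.9
gripper_force: 19.9
```

{"name": "move_arm", "arguments": {
  "plan": [
    {"tx": 0,"ty": 0,"tz": 0,"wx": 0,"wy": 0,"wz": 0},
    {"tx": 0,"ty": 0,"tz": 0,"wx": 0,"wy": 0,"wz": 0},
    {"tx": 0,"ty": 0,"tz": 0,"wx": 0,"wy": 0,"wz": 0},
    {"tx": 0,"ty": 0,"tz": 0,"wx": 0,"wy": 0,"wz": 0},
    {"tx": 0,"ty": 0,"tz": 0,"wx": 0,"wy": 0,"wz": 0},
    {"tx": 0,"ty": 0,"tz": 0,"wx": 0,"wy": 0,"wz": 0}
  ],
  "gripper": 6.4
}}

```text
time_s: 22.87
ee_pos: [495.8, -270.4, 15.9]
ee_rot: [180.0, 0.0, 94.8]
force: [0.3, 0.4, -0.9]
gripper_width: 64.2
gripper_force: 0.0
```

{"name": "move_arm", "arguments": {
  "plan": [
    {"tx": 0,"ty": 0,"tz": -1,"wx": 0,"wy": 0,"wz": 0},
    {"tx": 0,"ty": 0,"tz": -2,"wx": 0,"wy": 0,"wz": 0},
    {"tx": 0,"ty": 0,"tz": -3,"wx": 0,"wy": 0,"wz": 0},
    {"tx": 0,"ty": 0,"tz": -3,"wx": 0,"wy": 0,"wz": 0},
    {"tx": 3.8,"ty": 0,"tz": 0,"wx": 0,"wy": 0,"wz": 0},
    {"tx": 3.8,"ty": 0,"tz": 0,"wx": 0,"wy": 0,"wz": 0},
    {"tx": 3.8,"ty": 0,"tz": 0,"wx": 0,"wy": 0,"wz": 0},
    {"tx": 3.8,"ty": 0,"tz": 0,"wx": 0,"wy": 0,"wz": 0},
    {"tx": 3.8,"ty": 0,"tz": 0,"wx": 0,"wy": 0,"wz": 0},
    {"tx": 3,"ty": 0,"tz": 0,"wx": 0,"wy": 0,"wz": 0},
    {"tx": 0,"ty": 0,"tz": 0,"wx": 0,"wy": 0,"wz": 0},
    {"tx": 0,"ty": 0,"tz": 0,"wx": 0,"wy": 0,"wz": 0}
  ]
}}

```text
time_s: 23.87
ee_pos: [477.4, -50.1, 106.8]
ee_rot: [179.9, 0.0, 95.0]
force: [1.0, -0.6, 0.6]
gripper_width: 64.1
gripper_force: 0.0
```

Run:
```python
from girth import *
S=snap('scene','s12.png');T=snap('top','t12.png'); s=env.state(); print(s['time_s'],s['ee_pos'],s['force'],s['gripper_width'])
yd=np.array([-.0855,.9963]);b=np.array([494.,-256.3])
for n,D in(('S',S),('T',T)):
    print(n,girth(D,b,yd,54,np.arange(-45,12,3),np.arange(-70,75,5)))
g=cv2.cvtColor(T['color'],cv2.COLOR_RGB2GRAY); 
for z,r in((54,range(-80,82,3)),):
    P=np.array([[proj(T,[*(b+t*yd+x*np.array([.9963,.0855])),z]) for t in r] for x in(-6,-3,0,3,6)],np.float32)
    print('axial',list(zip(r,cv2.remap(g,P,None,cv2.INTER_LINEAR).mean(0).astype(int).tolist())))
P=np.array([[proj(T,[*(b+t*yd+x*np.array([.9963,.0855])),54]) for x in range(-36,37,2)] for t in(42,46,50,54)],np.float32)
print('cap lateral',list(zip(range(-36,37,2),cv2.remap(g,P,None,cv2.INTER_LINEAR).mean(0).astype(int).tolist())))
```

```text
23.9667 [477.72345131 -51.82161806 106.48904452] [-0.18599941  0.0667284  -0.06037151] 63.66440020806946
S [(-70, 101), (-65, 104), (-60, 106), (-55, 106), (-50, 106), (-45, 104), (-40, 102), (-35, 99), (-30, 97), (-25, 97), (-20, 100), (-15, 106), (-10, 111), (-5, 115), (0, 119), (5, 125), (10, 138), (15, 154), (20, 159), (25, 140), (30, 94), (35, 49), (40, 24), (45, 18), (50, 17), (55, 17), (60, 16), (65, 16), (70, 14)]
T [(-70, 35), (-65, 46), (-60, 76), (-55, 115), (-50, 149), (-45, 169), (-40, 164), (-35, 145), (-30, 136), (-25, 136), (-20, 138), (-15, 144), (-10, 146), (-5, 143), (0, 137), (5, 134), (10, 148), (15, 170), (20, 187), (25, 174), (30, 129), (35, 65), (40, 29), (45, 22), (50, 25), (55, 33), (60, 45), (65, 56), (70, 65)]
axial [(-80, 190), (-77, 163), (-74, 113), (-71, 100), (-68, 81), (-65, 42), (-62, 38), (-59, 51), (-56, 151), (-53, 209), (-50, 174), (-47, 136), (-44, 139), (-41, 94), (-38, 121), (-35, 137), (-32, 134), (-29, 127), (-26, 113), (-23, 125), (-20, 126), (-17, 155), (-14, 139), (-11, 91), (-8, 95), (-5, 153), (-2, 195), (1, 198), (4, 196), (7, 199), (10, 168), (13, 78), (16, 38), (19, 45), (22, 42), (25, 35), (28, 32), (31, 28), (34, 47), (37, 115), (40, 165), (43, 174), (46, 170), (49, 172), (52, 173), (55, 174), (58, 157), (61, 112), (64, 93), (67, 105), (70, 105), (73, 103), (76, 81), (79, 78)]
cap lateral [(-36, 107), (-34, 107), (-32, 107), (-30, 107), (-28, 103), (-26, 94), (-24, 85), (-22, 80), (-20, 90), (-18, 109), (-16, 135), (-14, 147), (-12, 153), (-10, 160), (-8, 165), (-6, 171), (-4, 174), (-2, 176), (0, 174), (2, 173), (4, 174), (6, 171), (8, 163), (10, 158), (12, 151), (14, 138), (16, 124), (18, 106), (20, 89), (22, 86), (24, 96), (26, 104), (28, 108), (30, 107), (32, 106), (34, 105), (36, 105)]
```

The bottle lies in the bed. It is centred across and within about 3 mm along, and the label is about 10–12° from up, inside the 20° limit. Next I close the fingers, lower them in front of the tab and push.

{"name": "move_arm", "arguments": {
  "plan": [
    {"tx": 0,"ty": 0,"tz": 2,"wx": 0,"wy": 0,"wz": 0},
    {"tx": 0,"ty": 0,"tz": 3,"wx": 0,"wy": 0,"wz": 0},
    {"tx": 0,"ty": 0,"tz": 2.3,"wx": 0,"wy": 0,"wz": 0},
    {"tx": 0,"ty": 0,"tz": 1.5,"wx": 0,"wy": 0,"wz": 0},
    {"tx": 0,"ty": 0,"tz": 0,"wx": 0,"wy": 0,"wz": 0},
    {"tx": 0,"ty": 0,"tz": 0,"wx": 0,"wy": 0,"wz": 0},
    {"tx": -1.5,"ty": 0,"tz": 0,"wx": 0,"wy": 0,"wz": 0},
    {"tx": -1.5,"ty": 0,"tz": 0,"wx": 0,"wy": 0,"wz": 0},
    {"tx": -1.0,"ty": 0,"tz": 0,"wx": 0,"wy": 0,"wz": 0},
    {"tx": -0.5,"ty": 0,"tz": 0,"wx": 0,"wy": 0,"wz": 0},
    {"tx": 0,"ty": 0,"tz": 0,"wx": 0,"wy": 0,"wz": 0},
    {"tx": 0,"ty": 0,"tz": 0,"wx": 0,"wy": 0,"wz": 0}
  ],
  "gripper": 0
}}

```text
time_s: 24.97
ee_pos: [481.2, -96.3, 18.4]
ee_rot: [180.0, 0.0, 94.7]
force: [-0.5, -0.2, -1.4]
gripper_width: 0.6
gripper_force: 0.0
```

{"name": "move_arm", "arguments": {
  "plan": [
    {"tx": -0.4,"ty": 0,"tz": 0,"wx": 0,"wy": 0,"wz": 0},
    {"tx": -0.4,"ty": 0,"tz": 0,"wx": 0,"wy": 0,"wz": 0},
    {"tx": -0.4,"ty": 0,"tz": 0,"wx": 0,"wy": 0,"wz": 0},
    {"tx": -0.4,"ty": 0,"tz": 0,"wx": 0,"wy": 0,"wz": 0},
    {"tx": -0.4,"ty": 0,"tz": 0,"wx": 0,"wy": 0,"wz": 0},
    {"tx": -0.4,"ty": 0,"tz": 0,"wx": 0,"wy": 0,"wz": 0},
    {"tx": -0.4,"ty": 0,"tz": 0,"wx": 0,"wy": 0,"wz": 0},
    {"tx": -0.4,"ty": 0,"tz": 0,"wx": 0,"wy": 0,"wz": 0},
    {"tx": -0.4,"ty": 0,"tz": 0,"wx": 0,"wy": 0,"wz": 0}
  ]
}}

```text
time_s: 25.72
ee_pos: [484.1, -132.1, 17.9]
ee_rot: [180.0, -0.0, 94.8]
force: [0.5, 1.8, 1.2]
gripper_width: 0.4
gripper_force: 1.2
```

{"name": "move_arm", "arguments": {
  "plan": [
    {"tx": -0.5,"ty": 0,"tz": 0,"wx": 0,"wy": 0,"wz": 0},
    {"tx": -0.6,"ty": 0,"tz": 0,"wx": 0,"wy": 0,"wz": 0},
    {"tx": -0.7,"ty": 0,"tz": 0,"wx": 0,"wy": 0,"wz": 0},
    {"tx": -0.8,"ty": 0,"tz": 0,"wx": 0,"wy": 0,"wz": 0},
    {"tx": -0.8,"ty": 0,"tz": 0,"wx": 0,"wy": 0,"wz": 0},
    {"tx": -0.8,"ty": 0,"tz": 0,"wx": 0,"wy": 0,"wz": 0},
    {"tx": -0.8,"ty": 0,"tz": 0,"wx": 0,"wy": 0,"wz": 0},
    {"tx": -0.8,"ty": 0,"tz": 0,"wx": 0,"wy": 0,"wz": 0},
    {"tx": -0.8,"ty": 0,"tz": 0,"wx": 0,"wy": 0,"wz": 0},
    {"tx": -0.8,"ty": 0,"tz": 0,"wx": 0,"wy": 0,"wz": 0},
    {"tx": -0.7,"ty": 0,"tz": 0,"wx": 0,"wy": 0,"wz": 0},
    {"tx": -0.6,"ty": 0,"tz": 0,"wx": 0,"wy": 0,"wz": 0}
  ]
}}

```text
time_s: 26.72
ee_pos: [491.4, -219.5, 17.9]
ee_rot: [180.0, 0.0, 94.8]
force: [1.4, 2.4, 0.4]
gripper_width: 0.3
gripper_force: 1.3
```

{"name": "move_arm", "arguments": {
  "plan": [
    {"tx": -0.5,"ty": 0,"tz": 0,"wx": 0,"wy": 0,"wz": 0},
    {"tx": -0.5,"ty": 0,"tz": 0,"wx": 0,"wy": 0,"wz": 0},
    {"tx": -0.5,"ty": 0,"tz": 0,"wx": 0,"wy": 0,"wz": 0},
    {"tx": -0.5,"ty": 0,"tz": 0,"wx": 0,"wy": 0,"wz": 0},
    {"tx": -0.5,"ty": 0,"tz": 0,"wx": 0,"wy": 0,"wz": 0},
    {"tx": -0.4,"ty": 0,"tz": 0,"wx": 0,"wy": 0,"wz": 0},
    {"tx": -0.4,"ty": 0,"tz": 0,"wx": 0,"wy": 0,"wz": 0},
    {"tx": -0.3,"ty": 0,"tz": 0,"wx": 0,"wy": 0,"wz": 0},
    {"tx": -0.3,"ty": 0,"tz": 0,"wx": 0,"wy": 0,"wz": 0},
    {"tx": -0.2,"ty": 0,"tz": 0,"wx": 0,"wy": 0,"wz": 0},
    {"tx": 0,"ty": 0,"tz": 0,"wx": 0,"wy": 0,"wz": 0}
  ]
}}

```text
time_s: 27.63
ee_pos: [494.6, -260.1, 17.9]
ee_rot: [-180.0, 0.0, 94.8]
force: [-0.8, -0.4, 0.8]
gripper_width: 0.6
gripper_force: 0.0
```

{"name": "move_arm", "arguments": {
  "plan": [
    {"tx": -0.2,"ty": 0,"tz": 0,"wx": 0,"wy": 0,"wz": 0},
    {"tx": -0.2,"ty": 0,"tz": 0,"wx": 0,"wy": 0,"wz": 0},
    {"tx": -0.2,"ty": 0,"tz": 0,"wx": 0,"wy": 0,"wz": 0},
    {"tx": -0.2,"ty": 0,"tz": 0,"wx": 0,"wy": 0,"wz": 0},
    {"tx": 0,"ty": 0,"tz": 0,"wx": 0,"wy": 0,"wz": 0}
  ]
}}

```text
time_s: 28.05
ee_pos: [495.1, -267.9, 17.9]
ee_rot: [-180.0, 0.0, 94.8]
force: [-1.2, 1.2, -0.0]
gripper_width: 0.5
gripper_force: 0.4
```

{"name": "move_arm", "arguments": {
  "plan": [
    {"tx": -0.2,"ty": 0,"tz": 0,"wx": 0,"wy": 0,"wz": 0},
    {"tx": -0.2,"ty": 0,"tz": 0,"wx": 0,"wy": 0,"wz": 0},
    {"tx": -0.2,"ty": 0,"tz": 0,"wx": 0,"wy": 0,"wz": 0},
    {"tx": -0.2,"ty": 0,"tz": 0,"wx": 0,"wy": 0,"wz": 0},
    {"tx": -0.2,"ty": 0,"tz": 0,"wx": 0,"wy": 0,"wz": 0},
    {"tx": 0,"ty": 0,"tz": 0,"wx": 0,"wy": 0,"wz": 0}
  ]
}}

```text
time_s: 28.55
ee_pos: [495.1, -267.9, 18.1]
ee_rot: [-179.9, -1.0, 94.5]
force: [3.7, 30.7, 11.6]
gripper_width: 0.4
gripper_force: 14.9
```

{"name": "move_arm", "arguments": {
  "plan": [
    {"tx": -0.2,"ty": 0,"tz": 0,"wx": 0,"wy": 0,"wz": 0},
    {"tx": -0.2,"ty": 0,"tz": 0,"wx": 0,"wy": 0,"wz": 0},
    {"tx": -0.1,"ty": 0,"tz": 0,"wx": 0,"wy": 0,"wz": 0},
    {"tx": 0,"ty": 0,"tz": 0,"wx": 0,"wy": 0,"wz": 0}
  ]
}}

```text
time_s: 28.88
ee_pos: [494.9, -267.6, 18.2]
ee_rot: [-179.8, -1.5, 94.4]
force: [3.3, 44.2, 17.4]
gripper_width: 0.3
gripper_force: 22.2
```

The stiff stop came at TCP y = −268. I'll retreat and check in the images.

{"name": "move_arm", "arguments": {
  "plan": [
    {"tx": 1,"ty": 0,"tz": 0,"wx": 0,"wy": 0,"wz": 0},
    {"tx": 1,"ty": 0,"tz": 0,"wx": 0,"wy": 0,"wz": 0},
    {"tx": 2,"ty": 0,"tz": 0,"wx": 0,"wy": 0,"wz": 0},
    {"tx": 3,"ty": 0,"tz": 0,"wx": 0,"wy": 0,"wz": 0},
    {"tx": 2,"ty": 0,"tz": -3,"wx": 0,"wy": 0,"wz": 0},
    {"tx": 2,"ty": -1,"tz": -3,"wx": 0,"wy": 0,"wz": 0},
    {"tx": 3,"ty": -2,"tz": -1,"wx": 0,"wy": 0,"wz": 0},
    {"tx": 3,"ty": -2,"tz": 0,"wx": 0,"wy": 0,"wz": 0},
    {"tx": 3,"ty": -2,"tz": 0,"wx": 0,"wy": 0,"wz": 0},
    {"tx": 0,"ty": 0,"tz": 0,"wx": 0,"wy": 0,"wz": 0},
    {"tx": 0,"ty": 0,"tz": 0,"wx": 0,"wy": 0,"wz": 0}
  ]
}}

```text
time_s: 29.8
ee_pos: [409.6, -88.6, 88.3]
ee_rot: [179.9, 0.1, 94.9]
force: [0.3, -0.3, -0.4]
gripper_width: 0.3
gripper_force: 0.0
```

Run:
```python
from h import *
S=snap('scene','s13.png');T=snap('top','t13.png'); s=env.state(); print(s['time_s'],s['ee_pos'],s['force'])
S0=np.load('pics/scene0.png.npy',allow_pickle=True).item()
yd=np.array([-.0855,.9963]);xd=np.array([.9963,.0855]);b=np.array([494.,-256.3])
def prof(D,ss,xs,z):
    g=cv2.cvtColor(D['color'],cv2.COLOR_RGB2GRAY)
    P=np.array([[proj(D,[*(b+t*yd+x*xd),z]) for t in ss] for x in xs],np.float32)
    return list(zip(ss.tolist(),cv2.remap(g,P,None,cv2.INTER_LINEAR).mean(0).astype(int).tolist()))
xs=np.arange(-20,21,4)
print('top tab z70',prof(T,np.arange(-60,0,3),xs,70))
print('scene tab z70',prof(S,np.arange(-70,0,3),xs,70))
print('top tray front z20',prof(T,np.arange(-60,0,3),np.arange(38,49,2),20))
# analyser foot front edge on table / face: profile beside the tray at z=0
for x in(75,100,-75,-100): print('face foot S',x,prof(S0,np.arange(-130,-60,4),np.array([x]),0))
```

```text
29.9 [411.51779756 -89.83415022  88.3683413 ] [-0.43543194  0.31583172 -1.24551139]
top tab z70 [(-60, 106), (-57, 106), (-54, 106), (-51, 102), (-48, 101), (-45, 106), (-42, 106), (-39, 101), (-36, 104), (-33, 103), (-30, 75), (-27, 48), (-24, 44), (-21, 74), (-18, 152), (-15, 190), (-12, 188), (-9, 185), (-6, 185), (-3, 184)]
scene tab z70 [(-70, 78), (-67, 77), (-64, 74), (-61, 73), (-58, 72), (-55, 68), (-52, 61), (-49, 57), (-46, 58), (-43, 63), (-40, 68), (-37, 70), (-34, 67), (-31, 57), (-28, 44), (-25, 36), (-22, 34), (-19, 36), (-16, 42), (-13, 49), (-10, 59), (-7, 66), (-4, 73), (-1, 80)]
top tray front z20 [(-60, 107), (-57, 107), (-54, 106), (-51, 106), (-48, 105), (-45, 104), (-42, 101), (-39, 98), (-36, 101), (-33, 104), (-30, 105), (-27, 154), (-24, 191), (-21, 188), (-18, 187), (-15, 188), (-12, 189), (-9, 188), (-6, 187), (-3, 187)]
face foot S 75 [(-130, 77), (-126, 71), (-122, 70), (-118, 75), (-114, 73), (-110, 73), (-106, 72), (-102, 76), (-98, 70), (-94, 77), (-90, 95), (-86, 136), (-82, 158), (-78, 157), (-74, 159), (-70, 160), (-66, 162), (-62, 162)]
face foot S 100 [(-130, 73), (-126, 72), (-122, 72), (-118, 71), (-114, 72), (-110, 73), (-106, 73), (-102, 70), (-98, 72), (-94, 74), (-90, 104), (-86, 137), (-82, 160), (-78, 160), (-74, 160), (-70, 159), (-66, 156), (-62, 155)]
face foot S -75 [(-130, 73), (-126, 80), (-122, 75), (-118, 77), (-114, 79), (-110, 80), (-106, 76), (-102, 76), (-98, 79), (-94, 79), (-90, 96), (-86, 130), (-82, 150), (-78, 156), (-74, 157), (-70, 157), (-66, 154), (-62, 157)]
face foot S -100 [(-130, 73), (-126, 74), (-122, 75), (-118, 70), (-114, 72), (-110, 73), (-106, 76), (-102, 75), (-98, 77), (-94, 75), (-90, 100), (-86, 129), (-82, 152), (-78, 156), (-74, 157), (-70, 153), (-66, 155), (-62, 156)]
```

The tab's outer face now stands about 56 mm off the analyser's face, against 55 mm expected at home. The stop was hard and the arm is clear of everything, so I'm handing in.

```bash
python3 -c "
from workcell import env
print(env.job_done())"
```

```text
the job is handed in; nothing more can be done
None
```

The job is handed in, but the judge returned no result: the bottle was rolled label-up and laid in the bed cap towards the tab (label about 10–12° off vertical), and the tray was pushed to its hard stop with the tab about 57 mm from the face (55 mm is home); I couldn't see the bottle inside the analyser after the push.

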